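# Open the sprung-lid cheese keeper and serve the small cheese

## Task

Take the lid off the tilted cheese keeper by pinching its two orange buttons together and lifting, and lay it flat, grip upwards, in the middle of the dark slate. Then take the small orange cheese out and stand it upright in the middle of the wooden board. Set both down without dropping them, let go, and leave the other things on the counter where they are.

Things in the scene. Friction and masses are not known exactly. Their poses are not given: they have to be found in the camera images.
- tub: Clear open tub of the cheese keeper, fixed on a wooden riser that leans it 25 degrees: its mouth faces up and towards the robot. Origin: centre of its inner floor. x runs up the slope (away from the robot), y level, z square to the floor, out of the mouth. Inside 124 x 124 mm, 62 mm from floor to rim, walls 5 mm. Lips under the rim: see tub_lip_low; a bar on the floor: see tub_bar.
- lid: White square lid, 140 x 140 x 5 mm, about 0.26 kg, on the tub's rim with 1.5 mm of play; four corner feet reach 18 mm down inside the walls. Origin: centre of the plate's underside (18 mm above what it stands on when set down). Axes as the tub's when shut: z square to the plate towards the grip, x from the low to the high button. Comes off straight along z once both buttons are in.
- lid_grip (a point): On the lid's z axis, 26 mm above its origin (21 mm above the plate's top), midway between the buttons' centres. Here is a blue grip block, 40 (x) x 36 (y) x 37 mm high, with an orange button at either end along x: 68 mm across both when out, 52 mm when in. Held by the pinched buttons, the lid can be carried.
- tub_lip_low (a point): Middle of the inner edge of the lip on the low (-x) wall: lips on the low and the high wall stick 5.5 mm inwards, 36 mm wide along y, from 52 to 57 mm above the floor; the lid's hooks catch under them.
- tub_bar (a point): Middle of the top of the wooden bar across the tub's floor: 70 mm along y, 12 mm high, from x = -34 to -28 mm in the tub; the cheese rests against it.
- button_low (a joint): Travel (m) of the orange button at the -x (down-slope) end of the grip: 0 out, 0.008 fully in, along the lid's x. Face 28 x 28 mm, 34 mm from the lid's z axis when out, 26 mm when in, 12 to 40 mm above the lid's origin. Spring 1.5 N at first, 5.5 N fully in. Its hook under the lid catches 1.5 mm below the tub's lip and is clear of it from about 5 mm of travel.
- button_high (a joint): Same for the button on the up-slope (+x) end; it moves the opposite way.
- cheese: Small orange cheese, an upright cylinder 48 mm in diameter and 40 mm high, about 80 g, on the floor of the tub, leaning with it and resting against the wooden bar. Origin: centre of its underside; z along its axis. The bar blocks a finger on its low (-x) side below 12 mm; its two y sides are free.
- slate: Dark slate slab, 220 x 220 mm and 10 mm thick, fixed on the counter. Origin: centre of its underside; its top is 10 mm higher.
- board: Wooden board, 220 x 220 mm and 18 mm thick, fixed on the counter; the cut piece of cheese stands near its +x edge. Origin: centre of its underside; its top is 18 mm higher.
- cut_piece: Bystander: cut piece of yellow cheese, 34 x 60 x 40 mm high, on the board, 86 mm from its centre. Origin: centre of its underside.
- knife: Bystander: cheese knife lying on the counter before the keeper, 240 mm long (along its y), 18 mm high. Origin: where blade meets handle, on the counter.
- white_cheese: Bystander: white cheese, 64 mm in diameter, 35 mm high. Origin: centre of its underside.
- tomme: Bystander: brown-rinded cheese, 100 mm in diameter, 50 mm high. Origin: centre of its underside.
- bowl: Bystander: blue bowl, 90 mm in diameter, 45 mm high. Origin: centre of its underside.
- honey_jar: Bystander: amber jar, 64 mm in diameter, 85 mm high. Origin: centre of its underside.
There are look-alikes about, which are no part of the job. Leave any turquoise look-alike of the lid alone.

How it is judged:
By the outcome, as a careful person would: the job done as asked, in the order asked, and still so for the second after the job is handed in, with the robot touching nothing.
It also fails if it takes over 54 s, if anything falls off the work surface, if the arm or the gripper's body presses on something with over 40 N, if the wrist force passes 120 N, or if a joint passes its speed limit or range.

## Robot

A 6-joint arm with a two-finger parallel gripper is mounted at the origin on the work surface. World frame = base frame: x ahead of the robot, y to its left, z up, the work surface at z = 0. Lengths are in m, angles in rad, forces in N, time in s.
With the tool pointing down it reaches from about 0.4 to 0.825 m from the base axis. Payload 7 kg.
Tool frame: the origin (TCP) lies midway between the tips of the shut fingers; the grasp point (between the pads) lies 19 mm behind it; y points along the fingers, z is the direction in which the jaws open and shut, and the axes are right-handed (so a half turn about y gives the same grasp; the last joint's range is limited). The gripper opens to 88 mm and grips with 3 to 60 N. Pads are 19 mm wide; open, the fingers measure 130 mm over their backs; the gripper's body (78 mm by 193 mm) begins 47 mm behind the grasp point.
Start: joints at [1.434, 0.359, 0.012, 0, -1.224, -0.288], TCP at [0.278, 0.615, 0.196] pointing down, gripper open.
Joint ranges: [-3.07, 3.07], [-1.43, 2.12], [-1.02, 1.25], [-3.03, 1.67], [-3.05, -0], [-3.03, 3.03]. Speed limits (rad/s): [2.39, 2.39, 3.01, 3.14, 3.14, 3.14].

## Interface

Orientations are given as [roll, pitch, yaw] about the fixed x, y, z axes, in that order (R = Rz(yaw) Ry(pitch) Rx(roll)).
In Python, from station import arm gives the robot as it stands.
- The arm moves only by the tool move_arm, never from a script. Its argument "deltas" is a list of rows, each an object with "dp": the shift along the tool's x, y, z in mm, a list of three; "rotation": the turn, a rotation vector about the tool's x, y, z in degrees, a list of three. A call has 1 to 5 rows; each row shifts and turns the pose as measured when the row begins, along the tool's axes as they then stand; what a row does not reach is not made up. A row lasts 1/12 s, in which the tool goes at most 41.7 mm and 7.16 degrees, less where a joint would pass 70% of its speed; a pose out of reach is approached as far as the arm can. A call is refused whole if a number of a shift passes 41.7 or a number of a turn 7.16, either way. A call with a gripper value outside its range is refused whole. "jaw" is the closure in counts, from 0 (fully open) to 255 (shut), set as the call begins (left out, the last holds). The fingers move at their own pace and stop on an object; "squeeze" is the grip in N (left out, the last holds). Time passes only in rows, so rows that do not move let the fingers close. It gives the time, the measured TCP pose, the force and the opening at its end, in the units of the state.
- arm.get_state(): the state, without advancing time (a new reading comes with each control period).
- arm.grab_frame(name): name is "scene" or "top" or "wrist"; returns a dict with "pixels" (400x640x3 uint8, red, green, blue), "z_map" (400x640 float32, m along the optical axis (not along the pixel's ray), 0 where there is no reading), "fx", "fy", "cx", "cy" (pixels), "cam_to_world" (4x4, takes a point from camera to world coordinates); the wrist camera has in their place "mount" (4x4, takes a point from camera to tool coordinates, whose origin is the TCP and whose axes are the tool frame's). Camera axes: x right, y down, z forward; pixel columns grow to the right and rows downward; lengths in m; the calibration is good to about 2 mm. A picture is of the moment at which its call begins: read the wrist's pose just before it.
- arm.job_done(): hands the job in, once; it reports no verdict.
The state is a dict: "t": time; "q": joint angles; "qd": joint speeds; "joint_efforts": joint torques, N m; "eef_pos": TCP position; "ee_rot": TCP orientation; "force": force on the tool from outside, world axes, zero at the start; "moment": the same for the moment, N m; "width": finger opening in m.
Only numpy, scipy, OpenCV 4.12 (cv2) and the standard library are available. Lean on these libraries where they do the work, as an engineer would, in place of code of your own. Each camera call takes 0.05 s, during which the arm holds its last target.

## Working session

There is one attempt and no reset: what is moved stays moved. The work goes in short steps, Python scripts to look and compute and a tool call to move; the robot and the scene stay as the last step left them, time stands still between calls to the robot, and variables do not carry over. Pictures are saved under pics/ and viewed, and the job is handed in when it is done.

Besides the shell and the picture viewer there is one more tool, called after "Call:" as a command line: name --argument value ..., lists and objects as JSON in quotes. move_arm: Moves the arm, as the interface text tells. Its arguments: {"type":"object","properties":{"deltas":{"type":"array","items":{"type":"object","properties":{"dp":{"type":"array","items":{"type":"number"}},"rotation":{"type":"array","items":{"type":"number"}}}}},"jaw":{"type":"number"},"squeeze":{"type":"number"}},"required":["deltas"]}

```bash
ls; mkdir -p pics; python3 - <<'E'
from station import arm
import cv2,numpy as np
s=arm.get_state(); print(s)
for n in ["scene","top","wrist"]:
    f=arm.grab_frame(n); cv2.imwrite(f"pics/{n}0.png",f["pixels"][:,:,::-1]); np.savez(f"/tmp/{n}0.npz",**f)
    print(n,f["fx"],f["fy"],f["cx"],f["cy"],np.round(f.get("cam_to_world",f.get("mount")),4).tolist())
E
```

```text
pics
{'t': 0.0, 'q': array([ 1.43412327e+00,  3.59407535e-01,  1.10785722e-02, -3.20528166e-04,
       -1.22408127e+00, -2.88098324e-01]), 'qd': array([ 0.00015877,  0.00125058,  0.00052239,  0.00017903, -0.000839  ,
       -0.00040298]), 'joint_efforts': array([-5.10669415e-04, -5.82716596e+01,  2.93052578e+01,  6.99744388e+00,
        6.94673668e-03, -1.64726471e-04]), 'eef_pos': array([0.2779971 , 0.6145262 , 0.19492328]), 'ee_rot': array([-1.56916332e+00,  1.69701924e-04,  2.71671225e+00]), 'force': array([ 0.4686206 , -0.17296249, -0.17282355]), 'moment': array([ 0.02498793,  0.04137867, -0.00445071]), 'width': 0.08786968548928283}
scene 452.89350734052726 452.89350734052726 309.6388247220092 194.28586976543716 [[0.0368, 0.7179, -0.6952, 1.2998], [0.9993, -0.0266, 0.0254, -0.0122], [-0.0003, -0.6957, -0.7184, 0.9472], [0.0, 0.0, 0.0, 1.0]]
top 420.3839073170128 420.3839073170128 317.1908799581047 196.57636677390866 [[-0.0036, -0.9973, 0.0731, 0.3818], [-0.9998, 0.0023, -0.0173, 0.0188], [0.017, -0.0732, -0.9972, 1.3285], [0.0, 0.0, 0.0, 1.0]]
wrist 342.6045806263195 342.6045806263195 322.372339498642 194.62885088914658 [[0.0, 0.963, 0.2696, -0.0718], [-0.0007, -0.2696, 0.963, -0.1886], [1.0, -0.0002, 0.0006, -0.0008], [0.0, 0.0, 0.0, 1.0]]
```

View pics/scene0.png

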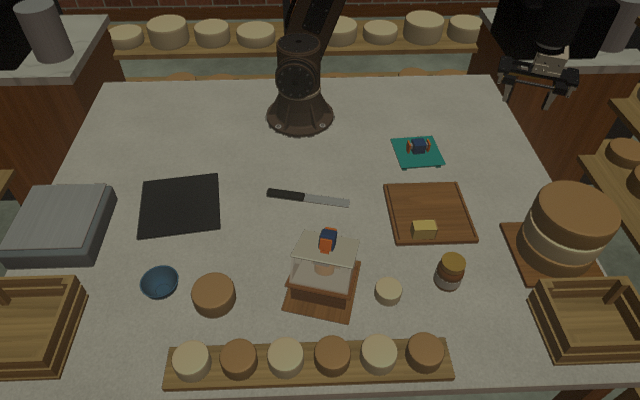

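View pics/top0.png

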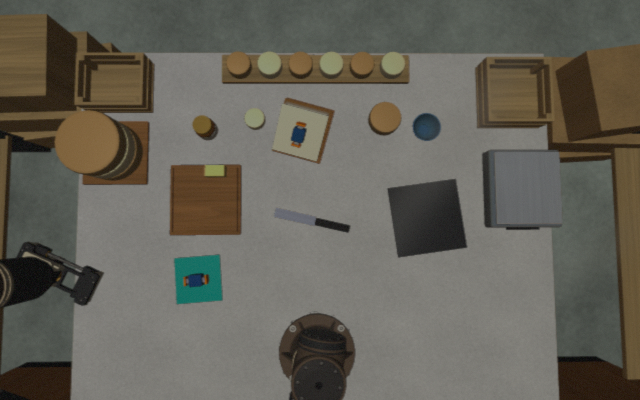

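View pics/wrist0.png

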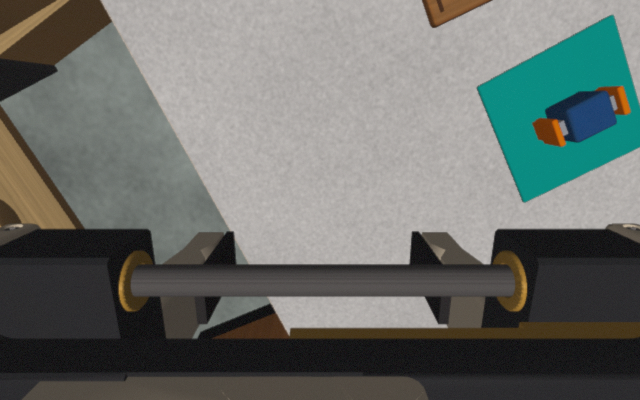

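The top view shows the lid at about (302,131), the slate at (427,217), the board at (205,200) and the knife at (312,220). The turquoise lid is at (198,280). Next I'll measure these.

```bash
cat > h.py <<'E'
import numpy as np,cv2
def load(n): return dict(np.load(f"/tmp/{n}.npz"))
def pts(f,T=None):
    z=f["z_map"]; v,u=np.mgrid[:400,:640]
    T=f["cam_to_world"] if T is None else T
    P=np.stack([(u-f["cx"])/f["fx"]*z,(v-f["cy"])/f["fy"]*z,z],-1)
    return P@T[:3,:3].T+T[:3,3]
def plane(P):
    for _ in range(4):
        c=P.mean(0); n=np.linalg.svd(P-c,full_matrices=False)[2][2]; n*=np.sign(n[2]); d=(P-c)@n
        P=P[abs(d)<max(2*d.std(),.0005)]
    return c,n
def hsv(f): return cv2.cvtColor(f["pixels"],cv2.COLOR_RGB2HSV)
def ray(f,u,v,zp):
    T=f["cam_to_world"]; d=T[:3,:3]@np.array([(u-f["cx"])/f["fx"],(v-f["cy"])/f["fy"],1]); o=T[:3,3]
    return o+d*(zp-o[2])/d[2]
def big(m):
    c,_=cv2.findContours(m.astype(np.uint8),cv2.RETR_EXTERNAL,cv2.CHAIN_APPROX_NONE); return max(c,key=cv2.contourArea)
E
python3 - <<'E'
from h import *
for n in ["top0","scene0"]:
    f=load(n);H=hsv(f);P=pts(f)
    print(n)
    for nm,box,zt,fn in [("slate",(160,280,370,480) if n[0]=='t' else (165,245,125,230),.010,lambda H:(H[...,2]<75)),
                      ("board",(155,245,160,250) if n[0]=='t' else (175,250,375,485),.018,lambda H:(H[...,1]>90)&(H[...,2]>40))]:
        m=np.zeros((400,640),bool); a,b,c,d=box; m[a:b,c:d]=fn(H)[a:b,c:d]
        if nm=="board": m=cv2.morphologyEx(m.astype(np.uint8),cv2.MORPH_CLOSE,np.ones((9,9)))
        r=cv2.minAreaRect(big(m)); W=np.array([ray(f,*p,zt)[:2] for p in cv2.boxPoints(r)])
        print(nm,r,W.mean(0),[np.linalg.norm(W[i]-W[(i+1)%4]) for i in (0,1)],np.degrees(np.arctan2(*(W[1]-W[0])[::-1])), "depth z",np.median(P[...,2][m>0]))
    # lid
    H_=P[...,2]; X=P[...,0];Y=P[...,1]
    reg=(X>.45)&(X<.75)&(abs(Y-.05)<.15)&(H_>.04)
    w=reg&(H[...,1]<70)&(H[...,2]>110)
    c,nn=plane(P[w]); print("lid plane",w.sum(),c,nn,np.degrees(np.arccos(nn[2])))
    o=reg&(H[...,0]<16)&(H[...,1]>170)&(H[...,2]>110); b=reg&(H[...,0]>100)&(H[...,0]<125)&(H[...,1]>120)
    for k,mm in(("or",o),("bl",b)):
        print(k,mm.sum(),P[mm].mean(0) if mm.sum() else 0, P[mm].min(0),P[mm].max(0),((P[mm]-c)@nn).max())
    x=w.copy(); x[w]=abs((P[w]-c)@nn)<.004
    ys,xs=np.nonzero(x); Q=P[x]
    # lid in-plane frame
    ey=np.array([0,0,1.])-nn*nn[2]; ey/=np.linalg.norm(ey); ex=np.cross(ey,nn)
    uv=np.c_[(Q-c)@ey,(Q-c)@ex].astype(np.float32)*1000
    r=cv2.minAreaRect(uv); print("rect",r, c+ey*r[0][0]/1000+ex*r[0][1]/1000,"ey",ey,"ex",ex)
E
```

```text
top0
slate ((426.7397766113281, 217.46380615234375), (70.01818084716797, 69.42115783691406), 81.4163818359375) [ 0.41242252 -0.34889247] [np.float64(0.22144711777597048), np.float64(0.22017286670234393)] -81.53842244083152 depth z 0.009595532238434012
board ((205.0, 199.5), (69.0, 70.0), 90.0) [0.47024567 0.34500084] [np.float64(0.21808654510159717), np.float64(0.21542609899062434)] -90.06025372129892 depth z 0.01769459715895061
lid plane 1923 [0.66170812 0.04769856 0.11099265] [-0.40761374  0.11351139  0.90607185] 25.03196699675528
or 21 [0.64708836 0.05223633 0.14277885] [0.61588283 0.03508231 0.12802674] [0.67725751 0.06722792 0.16061415] 0.04146293051896018
bl 136 [0.64614354 0.05253051 0.14385054] [0.62857502 0.03515237 0.13387234] [0.66762059 0.06993106 0.15423092] 0.04229376757561758
rect ((-2.7784347534179688, -1.0631866455078125), (138.5198211669922, 140.50350952148438), 89.86084747314453) [0.65956816 0.04939813 0.10981703] ey [ 0.8728587  -0.2430718   0.42312385] ex [-0.26826989 -0.96334379  0.        ]
scene0
slate ((176.98634338378906, 205.8839569091797), (57.602729797363
[... 327 characters left out ...]
9633033295), np.float64(0.23616316837269472)] 90.67052150246145 depth z 0.017902678653458626
lid plane 2477 [0.69315383 0.04049845 0.11386942] [-0.19255811  0.03630838  0.98061362] 11.300302827780573
or 165 [0.67439818 0.04614393 0.14135217] [0.61521925 0.03133776 0.12397622] [0.69113137 0.07203071 0.15829216] 0.04715920043210915
bl 2 [0.64195148 0.0424624  0.14227105] [0.62918028 0.03703818 0.13724791] [0.65472268 0.04788661 0.14729419] 0.04005137600653421
rect ((-13.518192291259766, 0.0609893798828125), (110.46031188964844, 140.15138244628906), 7.535505294799805) [0.68011596 0.04289479 0.11122052] ey [ 0.96363267 -0.18170071  0.19595133] ex [-1.85292866e-01 -9.82683344e-01  6.93889390e-18]
```

```bash
cat >> h.py <<'E'
from scipy.spatial.transform import Rotation as Ro
def Rst(s): return Ro.from_euler("xyz",s["ee_rot"])
def plan(p,Rt,n=None,k=5,rotfirst=False,vmax=40,wmax=7.0):
    """print first k rows from the current pose to target TCP p, rotation Rt (3x3)"""
    from station import arm
    s=arm.get_state(); R=Rst(s); c=np.array(s["eef_pos"]); Rt=Ro.from_matrix(Rt)
    w=(R.inv()*Rt).as_rotvec(degrees=True); d=(np.array(p)-c)*1000
    N=n or int(max(np.ceil(np.linalg.norm(d)/vmax),np.ceil(np.linalg.norm(w)/wmax),1))
    print("t",round(s["t"],2),"pos",np.round(c,4),"dist mm",np.round(d,1),"rot deg tool",np.round(w,2),"rows",N,"F",np.round(s["force"],1),"w",round(s["width"],4),"q",np.round(s["q"],2))
    for i in range(min(N,k)):
        Ri=R*Ro.from_rotvec(w*i/N,degrees=True)
        print(np.round(Ri.inv().apply(d/N),1).tolist(),np.round(w/N,2).tolist())
def lidframe(n,yaw):
    h=np.array([np.cos(yaw),np.sin(yaw),0]); n=np.array(n)/np.linalg.norm(n)
    x=h-n*(h@n); x/=np.linalg.norm(x); return x,np.cross(n,x),n
def toolR(x,y,n): return np.stack([y,-n,-x],1)   # tool x=yl, y=-n, z=-xl
tilt=np.radians(25); YAW=np.radians(-15.56)
nL=np.array([-np.sin(tilt)*np.cos(YAW),-np.sin(tilt)*np.sin(YAW),np.cos(tilt)])
XL,YL,NL=lidframe(nL,YAW); TOP=np.array([.6596,.0494,.1098]); RL=toolR(XL,YL,NL)
DOWN=lambda yaw: toolR(*lidframe([0,0,1],yaw))
E
python3 - <<'E'
from h import *
print(NL,XL,YL)
plan(np.array([.62,.10,.26]),DOWN(YAW))
plan(TOP+NL*.13,RL)
E
```

```text
[-0.40712933  0.11336622  0.90630779] [ 0.87309167 -0.24311465  0.42261826] [2.68247341e-01 9.63350074e-01 1.38777878e-17]
t 0.15 pos [0.278  0.6146 0.1952] dist mm [ 342.  -514.6   64.8] rot deg tool [-5.000e-02  8.122e+01 -6.000e-02] rows 16 F [-0.3 -0.4 -0.1] w 0.0876 q [ 1.43  0.36  0.01 -0.   -1.22 -0.29]
[-32.7, -4.0, 20.5] [-0.0, 5.08, -0.0]
[-34.4, -4.0, 17.5] [-0.0, 5.08, -0.0]
[-35.8, -4.0, 14.4] [-0.0, 5.08, -0.0]
[-37.0, -4.0, 11.2] [-0.0, 5.08, -0.0]
[-37.8, -4.0, 7.9] [-0.0, 5.08, -0.0]
t 0.15 pos [0.278  0.6146 0.1952] dist mm [ 328.6 -550.5   32.5] rot deg tool [-20.7   79.85  17.64] rows 17 F [-0.3 -0.4 -0.1] w 0.0876 q [ 1.43  0.36  0.01 -0.   -1.22 -0.29]
[-31.0, -1.9, 21.5] [-1.22, 4.7, 1.04]
[-32.7, -1.7, 18.9] [-1.22, 4.7, 1.04]
[-34.1, -1.5, 16.1] [-1.22, 4.7, 1.04]
[-35.3, -1.2, 13.2] [-1.22, 4.7, 1.04]
[-36.3, -0.8, 10.3] [-1.22, 4.7, 1.04]
```

Call:
move_arm --deltas '[{"dp":[-33,-4,20.5],"rotation":[0,5,0]},{"dp":[-34,-4,17.5],"rotation":[0,5,0]},{"dp":[-36,-4,14],"rotation":[0,5,0]},{"dp":[-37,-4,11],"rotation":[0,5,0]},{"dp":[-38,-4,8],"rotation":[0,5,0]}]' --jaw 0

```text
t: 0.57
eef_pos: [0.3838, 0.453, 0.2108]
ee_rot: [-1.564, 0.004, 2.274]
force: [0.9, 0.5, 0.4]
width: 0.0875
```

```bash
python3 -c "
from h import *
plan(np.array([.62,.10,.26]),DOWN(YAW))"
```

```text
t 0.57 pos [0.3838 0.453  0.2108] dist mm [ 236.2 -353.    49.2] rot deg tool [-0.26 55.84 -0.39] rows 11 F [0.9 0.5 0.4] w 0.0875 q [ 1.2   0.22 -0.14  0.   -1.21 -0.49]
[-38.4, -4.3, 4.4] [-0.02, 5.08, -0.04]
[-38.6, -4.3, 1.0] [-0.02, 5.08, -0.04]
[-38.6, -4.3, -2.4] [-0.02, 5.08, -0.04]
[-38.2, -4.4, -5.8] [-0.02, 5.08, -0.04]
[-37.5, -4.4, -9.2] [-0.02, 5.08, -0.04]
```

Call:
move_arm --deltas '[{"dp":[-38.5,-4,4.5],"rotation":[0,5,0]},{"dp":[-38.5,-4,1],"rotation":[0,5,0]},{"dp":[-38.5,-4,-2.5],"rotation":[0,5,0]},{"dp":[-38,-4,-6],"rotation":[0,5,0]},{"dp":[-37.5,-4,-9],"rotation":[0,5,0]}]'

```text
t: 0.98
eef_pos: [0.4926, 0.283, 0.2321]
ee_rot: [-1.565, 0.007, 1.817]
force: [1.5, 0.6, 1.2]
width: 0.0877
```

```bash
python3 -c "
from h import *
plan(TOP+NL*.14,RL)"
```

```text
t 0.98 pos [0.4926 0.283  0.2321] dist mm [ 110.  -217.7    4.6] rot deg tool [-24.65  29.28   6.01] rows 7 F [1.5 0.6 1.2] w 0.0877 q [ 0.87  0.17 -0.17  0.   -1.25 -0.62]
[-34.0, -0.5, -7.7] [-3.52, 4.18, 0.86]
[-33.3, 0.6, -10.1] [-3.52, 4.18, 0.86]
[-32.5, 1.8, -12.5] [-3.52, 4.18, 0.86]
[-31.5, 3.1, -14.6] [-3.52, 4.18, 0.86]
[-30.3, 4.5, -16.7] [-3.52, 4.18, 0.86]
```

Call:
move_arm --deltas '[{"dp":[-34,-1,-7.5],"rotation":[-3.5,4.2,0.9]},{"dp":[-33,0.5,-10],"rotation":[-3.5,4.2,0.9]},{"dp":[-32.5,2,-12.5],"rotation":[-3.5,4.2,0.9]},{"dp":[-31.5,3,-14.5],"rotation":[-3.5,4.2,0.9]},{"dp":[-30,4.5,-16.5],"rotation":[-3.5,4.2,0.9]}]'

```text
t: 1.4
eef_pos: [0.5754, 0.1185, 0.2372]
ee_rot: [-1.892, 0.025, 1.42]
force: [-0.0, -1.0, 0.2]
width: 0.0873
```

```bash
python3 -c "
from h import *
plan(TOP+NL*.12,RL)"
```

```text
t 1.4 pos [0.5754 0.1185 0.2372] dist mm [ 35.4 -55.5 -18.7] rot deg tool [-6.48  6.93  1.24] rows 2 F [-0.  -1.   0.2] w 0.0873 q [ 0.71  0.   -0.52  0.34 -0.88 -1.05]
[-24.5, 16.3, -17.4] [-3.24, 3.47, 0.62]
[-23.3, 17.5, -17.9] [-3.24, 3.47, 0.62]
```

Call:
move_arm --deltas '[{"dp":[-24.5,16,-17.5],"rotation":[-3.2,3.5,0.6]},{"dp":[-23,17,-18],"rotation":[-3.2,3.5,0.6]},{"dp":[0,0,0],"rotation":[0,0,0]}]'

```text
t: 1.65
eef_pos: [0.6092, 0.057, 0.2183]
ee_rot: [-2.012, -0.005, 1.288]
force: [-1.9, -1.3, -2.3]
width: 0.0877
```

```bash
python3 -c "
from h import *
plan(TOP+NL*.12,RL)
from station import arm
f=arm.grab_frame('wrist'); s=arm.get_state(); cv2.imwrite('pics/wrist1.png',f['pixels'][:,:,::-1]); np.savez('/tmp/wrist1.npz',p=s['eef_pos'],r=s['ee_rot'],**f)
"
```

```text
t 1.65 pos [0.6092 0.057  0.2183] dist mm [1.5 6.  0.2] rot deg tool [ 0.3  -0.73  0.  ] rows 1 F [-1.9 -1.3 -2.3] w 0.0877 q [ 0.6  -0.   -0.68  0.55 -0.67 -1.28]
[6.2, -0.3, 0.1] [0.3, -0.73, 0.0]
```

View pics/wrist1.png

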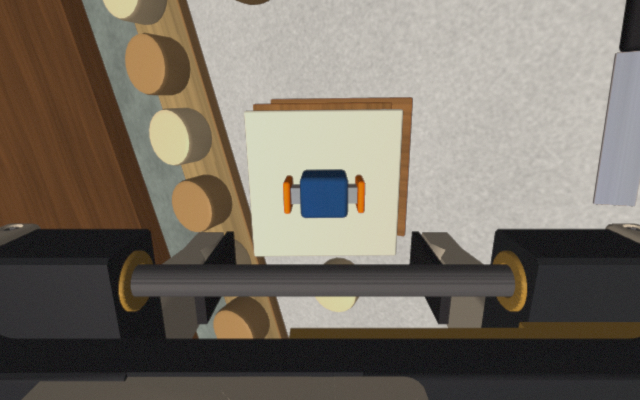

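The wrist view shows the white lid square, with the buttons at about (288,194) and (361,194) and the blue block at (324,194). I'll refine its pose from this view.

```bash
python3 - <<'E'
from h import *
f=load("wrist1");H=hsv(f)
R=Ro.from_euler("xyz",f["r"]).as_matrix(); T=np.eye(4);T[:3,:3]=R;T[:3,3]=f["p"];T=T@f["mount"]
P=pts(f,T)
m=np.zeros((400,640),bool);m[100:260,235:410]=1
w=m&(H[...,2]>170)&(H[...,1]<70)&(P[...,2]>.06)
c,n=plane(P[w]);print("plane",w.sum(),c,n,np.degrees(np.arccos(n[2])),"yaw",np.degrees(np.arctan2(n[1],n[0]))-180)
w[w]=abs((P[w]-c)@n)<.004
Q=P[w];loc=np.c_[(Q-c)@XL,(Q-c)@YL].astype(np.float32)*1000
r=cv2.minAreaRect(loc);print(r,"centre",c+XL*r[0][0]/1000+YL*r[0][1]/1000)
cen=c+XL*r[0][0]/1000+YL*r[0][1]/1000
o=m&(H[...,0]<18)&(H[...,1]>170);b=m&(H[...,0]>100)&(H[...,0]<130)&(H[...,1]>100)
for k in(o,b):
    q=P[k]-cen; q=np.c_[q@XL,q@YL,q@NL]*1000; print(k.sum(),np.percentile(q,[1,50,99],axis=0).round(1).tolist())
print("diff vs top",(cen-TOP)*1000, [(cen-TOP)@v*1000 for v in(XL,YL,NL)])
E
```

```text
plane 18410 [0.65759357 0.04655474 0.11153201] [-0.40693194  0.11366985  0.90635841] 24.993136417075025 yaw -15.60684532248274
((0.19513702392578125, 5.8905487060546875), (139.1351318359375, 139.69676208496094), 0.3337796926498413) centre [0.65934407 0.05218196 0.11161448]
456 [[-33.2, -14.3, 17.1], [27.4, -3.5, 34.6], [33.0, 12.1, 36.4]]
2073 [[-18.8, -18.4, 13.6], [-0.5, -4.1, 36.7], [18.3, 15.5, 38.6]]
diff vs top [-0.25593313  2.78196267  1.81447952] [np.float64(-0.13295679799785706), np.float64(2.611350562780931), np.float64(2.06405540437101)]
```

```bash
cat >> h.py <<'E'
TOP=TOP+YL*.0013+NL*.0012
E
python3 -c "
from h import *
plan(TOP+NL*.005,RL,vmax=25)"
```

```text
t 1.7 pos [0.6098 0.0583 0.22  ] dist mm [  47.6   -7.  -104.6] rot deg tool [ 0.27 -0.58  0.07] rows 5 F [-0.8  0.1 -0. ] w 0.0877 q [ 0.6  -0.   -0.68  0.55 -0.68 -1.28]
[1.2, 23.0, 0.3] [0.05, -0.12, 0.01]
[1.2, 23.0, 0.3] [0.05, -0.12, 0.01]
[1.2, 23.0, 0.3] [0.05, -0.12, 0.01]
[1.2, 23.0, 0.2] [0.05, -0.12, 0.01]
[1.2, 23.0, 0.2] [0.05, -0.12, 0.01]
```

Call:
move_arm --deltas '[{"dp":[1,23,0.5],"rotation":[0,-0.3,0]},{"dp":[1,23,0],"rotation":[0,-0.3,0]},{"dp":[1,23,0],"rotation":[0,0,0]},{"dp":[1,15,0],"rotation":[0,0,0]},{"dp":[0,0,0],"rotation":[0,0,0]}]'

```text
t: 2.12
eef_pos: [0.6501, 0.0566, 0.1474]
ee_rot: [-2.017, -0.006, 1.306]
force: [-0.2, -1.6, 0.8]
width: 0.0876
```

```bash
python3 -c "
from h import *
plan(TOP+NL*.005,RL,vmax=25)
from station import arm
f=arm.grab_frame('wrist'); cv2.imwrite('pics/wrist2.png',f['pixels'][:,:,::-1])
"
```

```text
t 2.12 pos [0.6501 0.0566 0.1474] dist mm [  7.3  -5.3 -31.9] rot deg tool [0.56 0.24 0.47] rows 2 F [-0.2 -1.6  0.8] w 0.0876 q [ 0.5   0.13 -0.76  0.74 -0.45 -1.4 ]
[-1.7, 16.2, 3.1] [0.28, 0.12, 0.23]
[-1.6, 16.2, 3.0] [0.28, 0.12, 0.23]
```

View pics/wrist2.png

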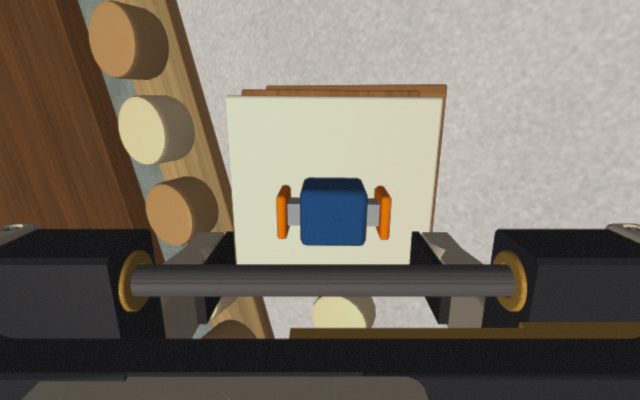

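Call:
move_arm --deltas '[{"dp":[-2,0,6],"rotation":[0.3,0.2,0.3]},{"dp":[0,0,0],"rotation":[0,0,0]}]'

```text
t: 2.33
eef_pos: [0.6449, 0.0568, 0.1477]
ee_rot: [-2.013, -0.003, 1.301]
force: [-0.7, -0.9, 0.3]
width: 0.088
```

```bash
python3 -c "
from h import *
plan(TOP+NL*.005,RL,vmax=10)
"
```

```text
t 2.33 pos [0.6449 0.0568 0.1477] dist mm [ 12.5  -5.4 -32.3] rot deg tool [0.35 0.02 0.17] rows 4 F [-0.7 -0.9  0.3] w 0.088 q [ 0.51  0.12 -0.77  0.73 -0.46 -1.41]
[-0.5, 8.7, 0.4] [0.09, 0.01, 0.04]
[-0.5, 8.7, 0.4] [0.09, 0.01, 0.04]
[-0.5, 8.7, 0.4] [0.09, 0.01, 0.04]
[-0.5, 8.8, 0.4] [0.09, 0.01, 0.04]
```

Call:
move_arm --deltas '[{"dp":[-1,10,1],"rotation":[0.2,0,0.1]},{"dp":[-0.5,10,0.5],"rotation":[0.1,0,0]},{"dp":[0,0,0],"rotation":[0,0,0]}]'

```text
t: 2.58
eef_pos: [0.6533, 0.0564, 0.1327]
ee_rot: [-2.013, -0.006, 1.303]
force: [0.1, -0.4, -1.1]
width: 0.0874
```

```bash
python3 -c "
from h import *
plan(TOP+NL*.005,RL,vmax=10)
"
```

```text
t 2.58 pos [0.6533 0.0564 0.1327] dist mm [  4.1  -5.1 -17.2] rot deg tool [0.33 0.08 0.4 ] rows 2 F [ 0.1 -0.4 -1.1] w 0.0874 q [ 0.48  0.15 -0.78  0.79 -0.41 -1.45]
[-2.0, 8.9, 1.3] [0.17, 0.04, 0.2]
[-1.9, 8.9, 1.2] [0.17, 0.04, 0.2]
```

Call:
move_arm --deltas '[{"dp":[-3,9,2.5],"rotation":[0.3,0,0.4]},{"dp":[-1.5,8.5,1],"rotation":[0.1,0,0]},{"dp":[0,0,0],"rotation":[0,0,0]}]'

```text
t: 2.83
eef_pos: [0.6572, 0.0519, 0.1172]
ee_rot: [-2.009, -0.001, 1.302]
force: [0.8, -0.3, 0.2]
width: 0.0878
```

```bash
python3 -c "
from h import *
plan(TOP+NL*.005,RL,vmax=10)
from station import arm
f=arm.grab_frame('wrist'); cv2.imwrite('pics/wrist3.png',f['pixels'][:,:,::-1])
plan(TOP+NL*.005,RL,vmax=10)
"
```

```text
t 2.83 pos [0.6572 0.0519 0.1172] dist mm [ 0.2 -0.6 -1.7] rot deg tool [0.08 0.11 0.11] rows 1 F [ 0.8 -0.3  0.2] w 0.0878 q [ 0.45  0.17 -0.8   0.86 -0.38 -1.49]
[-0.5, 1.7, 0.4] [0.08, 0.11, 0.11]
t 2.88 pos [0.6574 0.0519 0.1179] dist mm [ 0.  -0.5 -2.5] rot deg tool [0.12 0.09 0.12] rows 1 F [ 1.   0.5 -0.4] w 0.0876 q [ 0.45  0.17 -0.8   0.86 -0.38 -1.49]
[-0.5, 2.3, 0.9] [0.12, 0.09, 0.12]
```

View pics/wrist3.png

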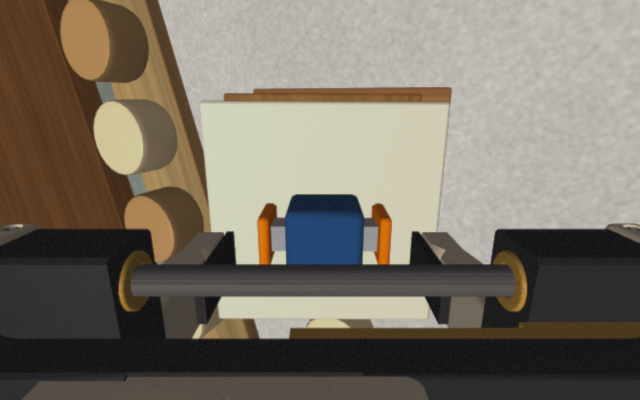

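The fingers now straddle the buttons, at x of about 265 and 383 px, centred near 324. Closing.

Call:
move_arm --deltas '[{"dp":[-0.5,2,0.5],"rotation":[0,0,0]},{"dp":[0,0,0],"rotation":[0,0,0]}]'

```text
t: 3.05
eef_pos: [0.6581, 0.0515, 0.1172]
ee_rot: [-2.011, -0.002, 1.302]
force: [-1.0, 0.2, -0.8]
width: 0.0876
```

Call:
move_arm --deltas '[{"dp":[0,0,0],"rotation":[0,0,0]},{"dp":[0,0,0],"rotation":[0,0,0]},{"dp":[0,0,0],"rotation":[0,0,0]},{"dp":[0,0,0],"rotation":[0,0,0]},{"dp":[0,0,0],"rotation":[0,0,0]}]' --jaw 255 --squeeze 25

```text
t: 3.47
eef_pos: [0.6587, 0.0523, 0.1195]
ee_rot: [-2.013, -0.004, 1.302]
force: [-0.3, -0.9, -0.6]
width: 0.0599
```

```bash
python3 -c "
from h import *
plan(TOP+NL*.005,RL,vmax=10)
from station import arm
f=arm.grab_frame('wrist'); cv2.imwrite('pics/wrist4.png',f['pixels'][:,:,::-1])
plan(TOP+NL*.005,RL,vmax=10)
"
```

```text
t 3.47 pos [0.6587 0.0523 0.1195] dist mm [-1.3 -1.  -4.1] rot deg tool [0.34 0.07 0.27] rows 1 F [-0.3 -0.9 -0.6] w 0.0599 q [ 0.45  0.17 -0.81  0.87 -0.37 -1.5 ]
[-1.3, 3.2, 2.6] [0.34, 0.07, 0.27]
t 3.52 pos [0.6587 0.0523 0.1195] dist mm [-1.3 -0.9 -4.1] rot deg tool [0.34 0.07 0.27] rows 1 F [-0.   0.1  0.1] w 0.0561 q [ 0.45  0.17 -0.81  0.87 -0.37 -1.5 ]
[-1.3, 3.2, 2.6] [0.34, 0.07, 0.27]
```

View pics/wrist4.png

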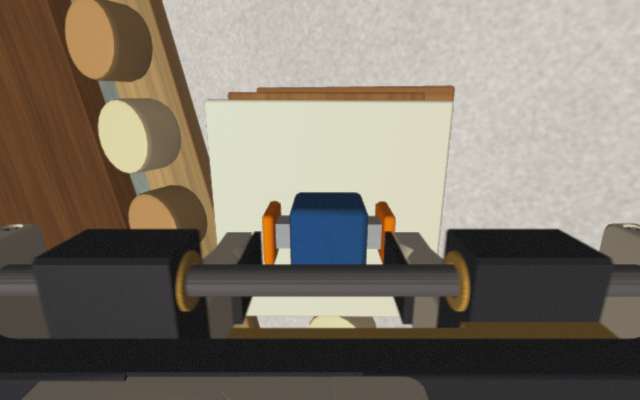

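Call:
move_arm --deltas '[{"dp":[-0.5,1.5,1.5],"rotation":[0,0,0]},{"dp":[0,0.5,0.5],"rotation":[0,0,0]},{"dp":[0,0,0],"rotation":[0,0,0]}]'

```text
t: 3.77
eef_pos: [0.6576, 0.0522, 0.1166]
ee_rot: [-2.013, -0.004, 1.303]
force: [-1.9, 0.2, 1.0]
width: 0.0357
```

```bash
python3 -c "
from h import *
plan(TOP+NL*.005,RL,vmax=10)
from station import arm
f=arm.grab_frame('wrist'); cv2.imwrite('pics/wrist5.png',f['pixels'][:,:,::-1])
print(arm.get_state()['width'])
"
```

```text
t 3.77 pos [0.6576 0.0522 0.1166] dist mm [-0.1 -0.9 -1.2] rot deg tool [0.35 0.08 0.28] rows 1 F [-1.9  0.2  1. ] w 0.0357 q [ 0.44  0.17 -0.82  0.89 -0.36 -1.52]
[-0.9, 1.1, 0.4] [0.35, 0.08, 0.28]
0.03192082908810454
```

View pics/wrist5.png

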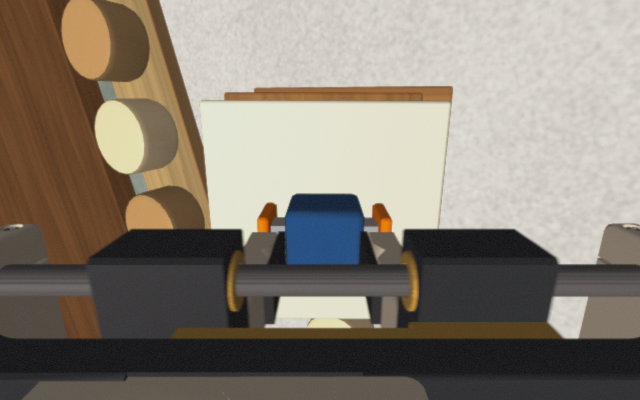

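```bash
python3 -c "
from h import *
from station import arm
f=arm.grab_frame('scene'); cv2.imwrite('pics/s5.png',cv2.resize(f['pixels'][150:320,230:430,::-1],None,fx=4,fy=3.5)); np.savez('/tmp/s5.npz',**f)
f=arm.grab_frame('wrist'); s=arm.get_state(); np.savez('/tmp/w5.npz',p=s['eef_pos'],r=s['ee_rot'],**f)
print(s['width'],s['eef_pos'],s['force'])
cv2.imwrite('pics/w5.png',f['pixels'][:,:,::-1])
P=pts(f,f['mount'])
for u,v in [(325,210),(325,250),(268,215),(382,215),(322,280),(260,270),(290,270),(380,270),(322,300),(322,320)]: print(u,v,(P[v,u]*1000).round(1))
"
```

```text
0.023602093660082767 [0.65768479 0.05224238 0.11677725] [0.2103754  0.61261261 0.49006001]
325 210 [-18.5 -26.8   2.1]
325 250 [  1.2 -31.1   2.1]
268 215 [-14.4 -22.5 -27.1]
382 215 [-14.9 -23.8  31.1]
322 280 [ -29.5 -114.6    0.7]
260 270 [ -30.8 -112.   -14.7]
290 270 [ -30.9 -112.2   -7.2]
380 270 [ -30.4 -111.2   15.3]
322 300 [53.9  6.7  0.6]
322 320 [129.9  91.5   0.5]
```

View pics/s5.png

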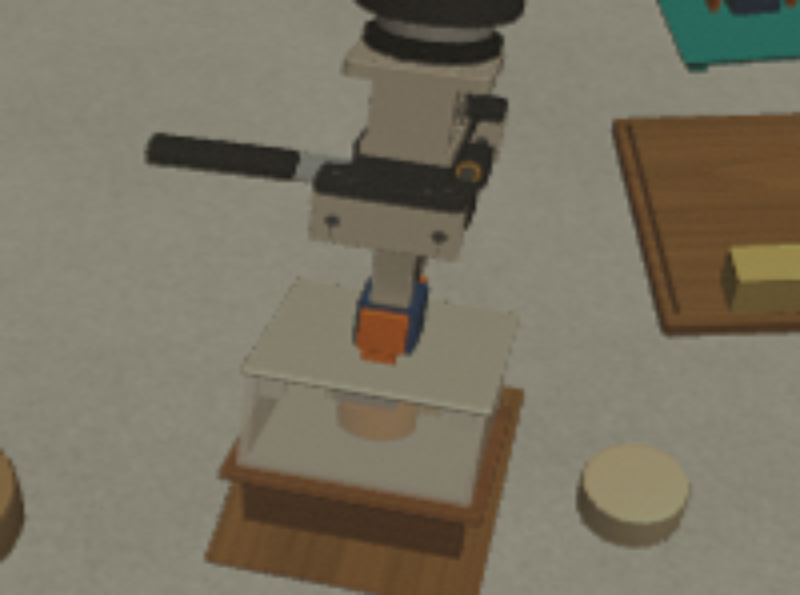

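View pics/w5.png

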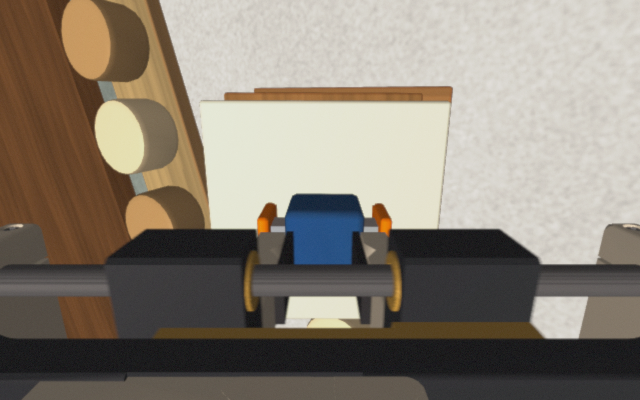

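```bash
python3 -c "
from h import *
from station import arm
f=load('w5');P=pts(f,f['mount'])
for v in (225,236,240,250,258,300,310):
  print(v,[(u,*(P[v,u]*1000).round(0)) for u in (200,250,258,266,272,280,286,292,325,350,360,366,374,380,386)])
g=cv2.resize(f['pixels'][190:330,230:420,::-1],None,fx=4,fy=4);cv2.imwrite('pics/w5z.png',np.clip(g*1.5,0,255).astype('uint8'))
g=load('s5');Q=pts(g)
s=arm.get_state();print(s['t'],s['width'])
"
```

```text
225 [(200, np.float64(59.0), np.float64(159.0), np.float64(-131.0)), (250, np.float64(2.0), np.float64(6.0), np.float64(-43.0)), (258, np.float64(-11.0), np.float64(-27.0), np.float64(-32.0)), (266, np.float64(-11.0), np.float64(-28.0), np.float64(-27.0)), (272, np.float64(-8.0), np.float64(-21.0), np.float64(-26.0)), (280, np.float64(-8.0), np.float64(-20.0), np.float64(-21.0)), (286, np.float64(-11.0), np.float64(-29.0), np.float64(-17.0)), (292, np.float64(-12.0), np.float64(-30.0), np.float64(-14.0)), (325, np.float64(-12.0), np.float64(-31.0), np.float64(2.0)), (350, np.float64(-12.0), np.float64(-30.0), np.float64(14.0)), (360, np.float64(-12.0), np.float64(-29.0), np.float64(19.0)), (366, np.float64(-8.0), np.float64(-20.0), np.float64(24.0)), (374, np.float64(-8.0), np.float64(-20.0), np.float64(28.0)), (380, np.float64(-10.0), np.float64(-26.0), np.float64(30.0)), (386, np.float64(-11.0), np.float64(-28.0), np.float64(33.0))]
236 [(200, np.float64(-38.0), np.float64(-106.0), np.float64(-31.0)), (250, np.float64(-38.0), np.float64(-107.0), np.float64(-18.0)), (258, np.float64
[... 4874 characters left out ...]
, np.float64(-1.0), np.float64(-85.0), np.float64(-17.0)), (280, np.float64(4.0), np.float64(-77.0), np.float64(-15.0)), (286, np.float64(5.0), np.float64(-75.0), np.float64(-13.0)), (292, np.float64(62.0), np.float64(8.0), np.float64(-19.0)), (325, np.float64(62.0), np.float64(7.0), np.float64(3.0)), (350, np.float64(62.0), np.float64(7.0), np.float64(19.0)), (360, np.float64(5.0), np.float64(-77.0), np.float64(15.0)), (366, np.float64(5.0), np.float64(-76.0), np.float64(17.0)), (374, np.float64(-2.0), np.float64(-86.0), np.float64(19.0)), (380, np.float64(-9.0), np.float64(-97.0), np.float64(19.0)), (386, np.float64(-15.0), np.float64(-106.0), np.float64(19.0))]
3.9167 0.023602093660082767
```

View pics/w5z.png

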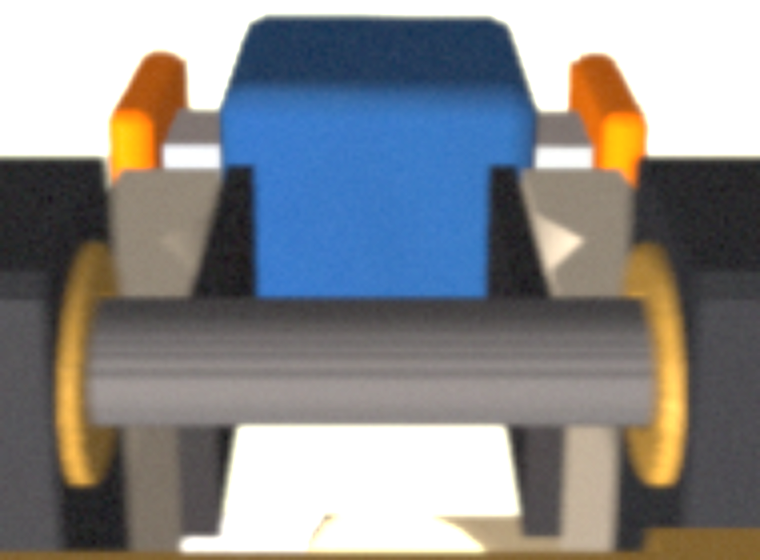

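```bash
python3 -c "
from h import *
for n in ('wrist0','wrist1','w5'):
  f=load(n);P=pts(f,f['mount'])*1000
  for a,b in ((150,320),(320,500)):
    m=np.zeros((400,640),bool);m[150:330,a:b]=1
    k=m&(abs(P[...,0]+10)<2.5)&(P[...,1]>-75)&(P[...,1]<20)&(abs(P[...,2])<70)
    if n!='w5': k&=abs(P[...,2])>38
    H=hsv(f);k&=H[...,1]<90
    q=P[k];print(n,k.sum(),q.max(0).round(1),np.percentile(q,[2,50,98],axis=0).round(1).tolist())
g=load('s5');Q=pts(g);s=load('w5');R=Ro.from_euler('xyz',s['r']).as_matrix()
L=(Q-s['p'])@R*1000
m=(abs(L[...,0])<15)&(abs(L[...,2])<60)&(L[...,1]>-110)&(L[...,1]<-10)
H=hsv(g); H0=H
vs,us=np.nonzero(m)
for v in range(vs.min(),vs.max()+1,1):
  u=us[vs==v]
  if len(u): c=int(np.median(u)); print(v,c,L[v,c].round(0),g['pixels'][v,c],len(u))
"
```

```text
wrist0 1331 [ -7.5 -29.9 -44. ] [[-10.9, -67.3, -61.0], [-10.1, -52.6, -52.0], [-7.8, -33.8, -44.4]]
wrist0 1324 [ -7.5 -29.3  62. ] [[-10.8, -67.6, 43.2], [-10.2, -52.7, 50.8], [-7.9, -34.5, 59.7]]
wrist1 1318 [ -7.5 -31.4 -42.6] [[-10.9, -67.7, -59.4], [-10.2, -53.1, -50.6], [-7.8, -35.4, -43.0]]
wrist1 1335 [ -7.5 -30.   63.4] [[-10.9, -68.0, 44.7], [-10.3, -53.1, 52.2], [-7.9, -33.9, 61.2]]
w5 1621 [ -7.5   9.  -13. ] [[-12.3, -66.4, -64.8], [-10.1, -40.4, -22.8], [-7.7, 8.0, -13.5]]
w5 1593 [-7.5  8.1 69.9] [[-12.2, -66.7, 15.0], [-10.1, -40.7, 24.9], [-7.7, 7.3, 67.5]]
222 326 [ -4. -72. -38.] [106  98  81] 6
223 329 [  2. -70. -35.] [106  97  81] 12
224 329 [  3. -68. -37.] [106  97  80] 14
225 329 [  3. -65. -35.] [106  98  81] 14
226 329 [  3. -62. -34.] [107  99  81] 13
227 329 [  3. -59. -33.] [105  97  81] 13
228 329 [  3. -58. -36.] [106  98  81] 13
229 329 [  4. -55. -35.] [107  99  82] 14
230 329 [  4. -52. -33.] [107  99  82] 14
231 329 [  3. -48. -29.] [107  99  83] 14
232 329 [  4. -47. -33.] [109 100  83] 14
233 328 [  2. -43. -31.] [110 101  83] 14
234 328 [  3. -42. -33.] [115 106  89] 14
235 327 [  0. -38. -32.] [118 109  91] 14
236 327 [  1. -38. -35.] [118 107  89] 14
237 327 [  1. -33. -30.] [78 74 66] 14
238 327 [ -0. -26. -22.] [66 54 59] 15
239 326 [ -1. -27. -29.] [132  75  37] 14
240 326 [ -0. -26. -33.] [144  82  34] 14
241 326 [  0. -25. -34.] [134  71  33] 14
242 326 [  0. -21. -32.] [133  70  33] 14
243 326 [  0. -19. -32.] [134  71  35] 15
244 327 [  3. -17. -34.] [135  74  38] 13
245 325 [ -1. -14. -33.] [134  73  35] 13
246 327 [  4. -12. -33.] [134  72  36] 9
247 329 [  8. -11. -34.] [134  73  34] 3
```

The two views agree. The real fingertips sit about 34 mm behind the reported TCP (tool y about -34), so the fingers closed just above the block without touching it. I'll open and go about 34 mm deeper, using the fingertips as seen.

Call:
move_arm --deltas '[{"dp":[-0.5,-8,0],"rotation":[0.3,0,0.3]},{"dp":[0,0,0],"rotation":[0,0,0]},{"dp":[0,0,0],"rotation":[0,0,0]},{"dp":[0,0,0],"rotation":[0,0,0]},{"dp":[0,0,0],"rotation":[0,0,0]}]' --jaw 0

```text
t: 4.33
eef_pos: [0.6544, 0.0529, 0.1236]
ee_rot: [-2.008, 0.001, 1.3]
force: [-0.4, -0.1, 0.0]
width: 0.0516
```

Call:
move_arm --deltas '[{"dp":[0,0,0],"rotation":[0,0,0]},{"dp":[0,0,0],"rotation":[0,0,0]},{"dp":[0,0,0],"rotation":[0,0,0]}]'

```text
t: 4.58
eef_pos: [0.6541, 0.0524, 0.1228]
ee_rot: [-2.007, 0.001, 1.3]
force: [0.1, -0.2, 0.1]
width: 0.0716
```

```bash
cat >> h.py <<'E'
OFF=.034  # real tips lie this far behind the reported TCP (tool y)
def tip(p,Rt): return np.array(p)+Rt[:,1]*OFF
E
python3 -c "
from h import *
plan(tip(TOP+NL*.005,RL),RL,vmax=10)
"
```

```text
t 4.58 pos [0.6541 0.0524 0.1228] dist mm [ 17.1  -4.9 -38.2] rot deg tool [ 0.02  0.08 -0.04] rows 5 F [ 0.1 -0.2  0.1] w 0.0716 q [ 0.47  0.17 -0.79  0.82 -0.4  -1.47]
[-0.0, 8.4, 0.0] [0.0, 0.02, -0.01]
[-0.0, 8.4, 0.0] [0.0, 0.02, -0.01]
[-0.0, 8.4, -0.0] [0.0, 0.02, -0.01]
[-0.0, 8.4, -0.0] [0.0, 0.02, -0.01]
[-0.0, 8.4, -0.0] [0.0, 0.02, -0.01]
```

Call:
move_arm --deltas '[{"dp":[0,0,0],"rotation":[0,0,0]},{"dp":[0,0,0],"rotation":[0,0,0]},{"dp":[0,3,0],"rotation":[0,0,0]},{"dp":[0,5,0],"rotation":[0,0,0]}]'

```text
t: 4.92
eef_pos: [0.6578, 0.0518, 0.116]
ee_rot: [-2.008, 0.0, 1.3]
force: [-0.2, 0.2, -0.3]
width: 0.0871
```

```bash
python3 -c "
from h import *
plan(tip(TOP+NL*.005,RL),RL,vmax=10)
from station import arm
f=arm.grab_frame('wrist'); cv2.imwrite('pics/wrist6.png',f['pixels'][:,:,::-1])
"
```

```text
t 4.92 pos [0.6578 0.0518 0.116 ] dist mm [ 13.5  -4.3 -31.4] rot deg tool [0.07 0.06 0.01] rows 4 F [-0.2  0.2 -0.3] w 0.0871 q [ 0.45  0.18 -0.81  0.87 -0.37 -1.5 ]
[-0.1, 8.6, 0.1] [0.02, 0.01, 0.0]
[-0.1, 8.6, 0.1] [0.02, 0.01, 0.0]
[-0.1, 8.6, 0.1] [0.02, 0.01, 0.0]
[-0.1, 8.6, 0.1] [0.02, 0.01, 0.0]
```

View pics/wrist6.png

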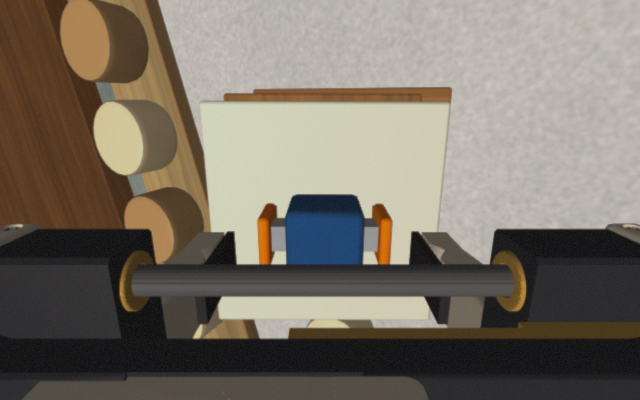

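The fingers are open again and centred on the grip, with buttons at 265 and 383 px and fingers at 235 and 412 px. Descending.

Call:
move_arm --deltas '[{"dp":[0,9,0],"rotation":[0,0,0]},{"dp":[0,9,0],"rotation":[0,0,0]},{"dp":[0,4,0],"rotation":[0,0,0]}]'

```text
t: 5.22
eef_pos: [0.6672, 0.0501, 0.0946]
ee_rot: [-2.008, -0.0, 1.301]
force: [0.5, 0.1, -0.0]
width: 0.0875
```

```bash
python3 -c "
from h import *
plan(tip(TOP+NL*.005,RL),RL,vmax=10)
from station import arm
f=arm.grab_frame('wrist'); cv2.imwrite('pics/wrist7.png',f['pixels'][:,:,::-1])
f=arm.grab_frame('scene'); cv2.imwrite('pics/s7.png',cv2.resize(f['pixels'][150:320,230:430,::-1],None,fx=4,fy=3.5))
plan(tip(TOP+NL*.005,RL),RL,vmax=10)
"
```

```text
t 5.22 pos [0.6672 0.0501 0.0946] dist mm [  4.1  -2.6 -10. ] rot deg tool [0.04 0.11 0.07] rows 2 F [ 0.5  0.1 -0. ] w 0.0875 q [ 0.39  0.21 -0.84  1.02 -0.31 -1.61]
[-0.7, 5.5, 0.0] [0.02, 0.05, 0.03]
[-0.7, 5.5, 0.0] [0.02, 0.05, 0.03]
t 5.32 pos [0.6669 0.0493 0.0946] dist mm [  4.4  -1.8 -10. ] rot deg tool [0.02 0.08 0.01] rows 2 F [-0.1  0.5 -0. ] w 0.088 q [ 0.39  0.21 -0.84  1.02 -0.31 -1.61]
[-0.3, 5.5, -0.0] [0.01, 0.04, 0.0]
[-0.3, 5.5, -0.0] [0.01, 0.04, 0.0]
```

View pics/wrist7.png

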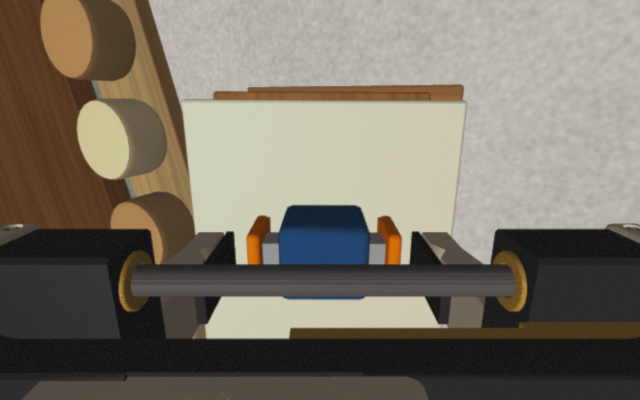

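View pics/s7.png

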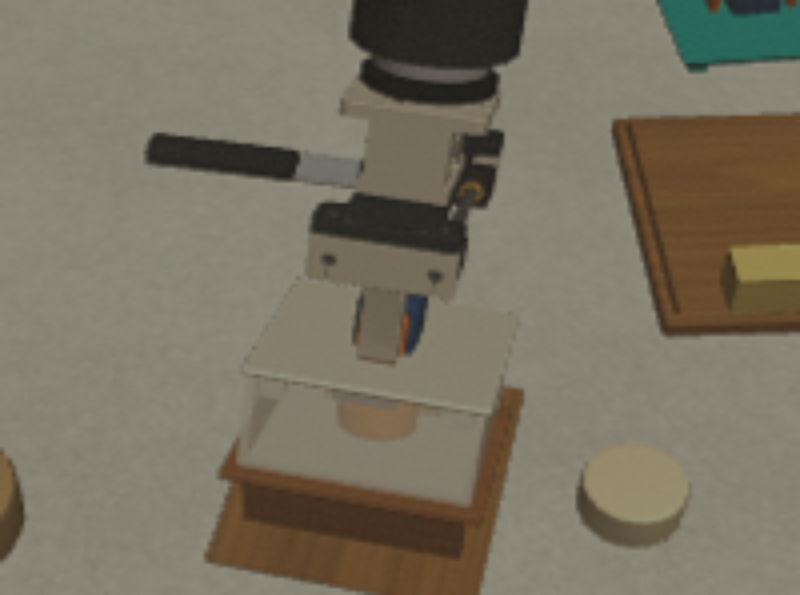

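Call:
move_arm --deltas '[{"dp":[-0.3,5,0],"rotation":[0,0,0]},{"dp":[-0.3,4,0],"rotation":[0,0,0]}]' --jaw 100 --squeeze 25

```text
t: 5.48
eef_pos: [0.6708, 0.0478, 0.0872]
ee_rot: [-2.008, 0.0, 1.3]
force: [-0.8, 0.6, 0.0]
width: 0.0793
```

```bash
python3 -c "
from h import *
plan(tip(TOP+NL*.005,RL),RL,vmax=10)
"
```

```text
t 5.48 pos [0.6708 0.0478 0.0872] dist mm [ 0.4 -0.3 -2.6] rot deg tool [0.07 0.07 0.03] rows 1 F [-0.8  0.6  0. ] w 0.0793 q [ 0.35  0.23 -0.85  1.1  -0.28 -1.66]
[-0.2, 2.5, 0.7] [0.07, 0.07, 0.03]
```

Call:
move_arm --deltas '[{"dp":[0,1,0.5],"rotation":[0,0,0]},{"dp":[0,0,0],"rotation":[0,0,0]},{"dp":[0,0,0],"rotation":[0,0,0]}]' --jaw 255

```text
t: 5.73
eef_pos: [0.6706, 0.0472, 0.0858]
ee_rot: [-2.008, 0.001, 1.3]
force: [0.7, -0.7, -2.1]
width: 0.06
```

```bash
python3 -c "
from h import *
plan(tip(TOP+NL*.005,RL),RL,vmax=10)
"
```

```text
t 5.73 pos [0.6706 0.0472 0.0858] dist mm [ 0.7  0.3 -1.2] rot deg tool [ 0.04  0.05 -0.02] rows 1 F [ 0.7 -0.7 -2.1] w 0.06 q [ 0.35  0.23 -0.85  1.11 -0.28 -1.67]
[0.5, 1.4, -0.0] [0.04, 0.05, -0.02]
```

Call:
move_arm --deltas '[{"dp":[0,0,0],"rotation":[0,0,0]},{"dp":[0,0,0],"rotation":[0,0,0]},{"dp":[0,0,0],"rotation":[0,0,0]}]'

```text
t: 5.98
eef_pos: [0.6701, 0.0472, 0.086]
ee_rot: [-2.008, 0.001, 1.3]
force: [0.2, -1.0, -1.7]
width: 0.0508
```

```bash
python3 -c "
from h import *
plan(tip(TOP+NL*.005,RL),RL,vmax=10)
from station import arm
f=arm.grab_frame('wrist'); cv2.imwrite('pics/wrist8.png',f['pixels'][:,:,::-1])
"
```

```text
t 5.98 pos [0.6701 0.0472 0.086 ] dist mm [ 1.2  0.3 -1.4] rot deg tool [ 0.02  0.05 -0.03] rows 1 F [ 0.2 -1.  -1.7] w 0.0508 q [ 0.35  0.23 -0.85  1.11 -0.28 -1.67]
[0.6, 1.7, -0.4] [0.02, 0.05, -0.03]
```

View pics/wrist8.png

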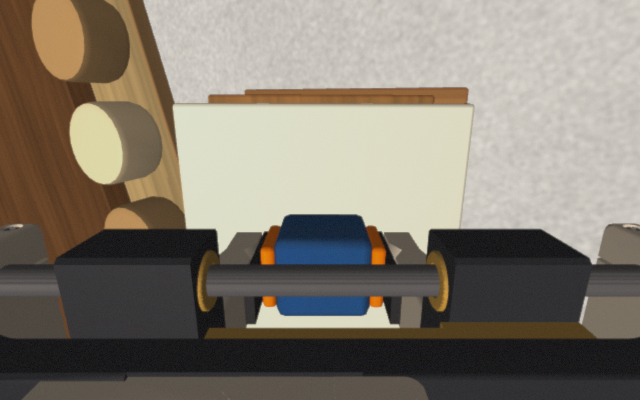

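The opening is 50.8 mm, so both buttons (262 and 378 px) are fully in. Lifting along the lid's z.

Call:
move_arm --deltas '[{"dp":[0,-4,0],"rotation":[0,0,0]},{"dp":[0,-6,0],"rotation":[0,0,0]},{"dp":[0,-8,0],"rotation":[0,0,0]}]' --squeeze 30

```text
t: 6.28
eef_pos: [0.6626, 0.0483, 0.1015]
ee_rot: [-2.006, 0.002, 1.299]
force: [3.6, -1.2, -3.5]
width: 0.0506
```

```bash
python3 -c "
from h import *
plan(tip(TOP+NL*.08,RL),RL,vmax=20)
"
```

```text
t 6.28 pos [0.6626 0.0483 0.1015] dist mm [-21.9   7.7  51.1] rot deg tool [-0.06  0.02 -0.13] rows 3 F [ 3.6 -1.2 -3.5] w 0.0506 q [ 0.41  0.2  -0.83  0.96 -0.33 -1.56]
[0.5, -18.7, -0.2] [-0.02, 0.01, -0.04]
[0.5, -18.7, -0.2] [-0.02, 0.01, -0.04]
[0.5, -18.7, -0.2] [-0.02, 0.01, -0.04]
```

Call:
move_arm --deltas '[{"dp":[0.5,-10,0],"rotation":[0,0,0]},{"dp":[0.5,-15,0],"rotation":[0,0,0]},{"dp":[0.5,-18,0],"rotation":[0,0,0]},{"dp":[0,-15,0],"rotation":[0,0,0]},{"dp":[0,-5,0],"rotation":[0,0,0]}]'

```text
t: 6.7
eef_pos: [0.6339, 0.057, 0.1585]
ee_rot: [-2.0, 0.004, 1.297]
force: [-0.4, 0.7, -1.8]
width: 0.0508
```

```bash
python3 -c "
from h import *
plan(tip(TOP+NL*.08,RL),RL,vmax=20)
from station import arm
for n in ('wrist','scene','top'):
  f=arm.grab_frame(n); cv2.imwrite(f'pics/{n}9.png',f['pixels'][:,:,::-1]); np.savez(f'/tmp/{n}9.npz',**f)
"
```

```text
t 6.7 pos [0.6339 0.057  0.1585] dist mm [ 6.8 -1.  -6. ] rot deg tool [-0.41 -0.01 -0.23] rows 1 F [-0.4  0.7 -1.8] w 0.0508 q [ 0.54  0.1  -0.74  0.66 -0.52 -1.35]
[0.9, 8.2, -3.7] [-0.41, -0.01, -0.23]
```

View pics/wrist9.png

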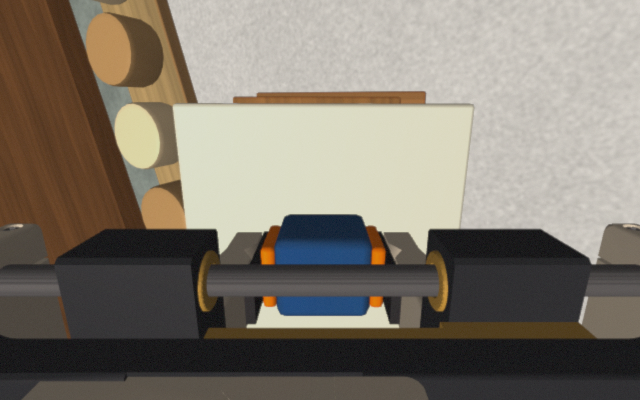

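View pics/scene9.png

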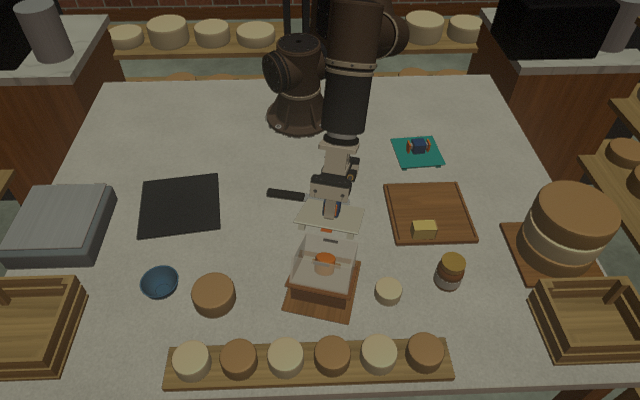

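```bash
python3 - <<'E'
from h import *
f=load('wrist9');P=pts(f,f['mount'])*1000;H=hsv(f)
m=np.zeros((400,640),bool);m[108:215,180:465]=1
w=m&(H[...,1]<70)&(abs(P[...,1]+27)<15)
c=P[w].mean(0);n=np.linalg.svd(P[w]-c,full_matrices=False)[2][2];print(w.sum(),c,n*np.sign(-n[1]))
print("y at x=0",c[1]+n[0]/n[1]*c[0], "z range",P[w][:,2].min(),P[w][:,2].max(),"x min",np.percentile(P[w][:,0],.5))
print("z edges", [ (np.percentile(P[v,180:465][w[v,180:465]][:,2],[1,99]).round(1).tolist()) for v in (150,180,205)])
b=(H[...,0]>100)&(H[...,0]<130)&(H[...,1]>100); b[:,:250]=0;b[:,400:]=0
print(np.percentile(P[b],[1,50,99],axis=0).round(1).tolist())
plan([.412,-.349,.13],DOWN(np.radians(8.5)))
E
```

```text
30231 [-42.89533878 -26.91526032   0.74096781] [ 0.00101062 -0.99999839 -0.00148124]
y at x=0 -26.8719093672872 z range -68.84869460960846 70.93748624777653 x min -67.73984557668568
z edges [[-65.5, 66.7], [-66.1, 68.2], [-66.4, 68.5]]
[[-30.9, -109.0, -17.6], [-14.3, -63.1, 0.8], [15.7, -34.9, 19.1]]
t 6.85 pos [0.6341 0.0566 0.1568] dist mm [-222.1 -405.6  -26.8] rot deg tool [ 24.14 -23.74  -5.44] rows 12 F [-0.2 -0.2 -2.3] w 0.0509 q [ 0.54  0.1  -0.74  0.66 -0.52 -1.36]
[-37.5, -1.4, 8.9] [2.01, -1.98, -0.45]
[-37.2, -1.4, 10.2] [2.01, -1.98, -0.45]
[-36.8, -1.3, 11.6] [2.01, -1.98, -0.45]
[-36.4, -1.2, 12.9] [2.01, -1.98, -0.45]
[-35.9, -1.0, 14.2] [2.01, -1.98, -0.45]
```

Call:
move_arm --deltas '[{"dp":[-20,-15,8],"rotation":[2,-2,-0.5]},{"dp":[-35,-8,10],"rotation":[2,-2,-0.5]},{"dp":[-36,-2,11.5],"rotation":[2,-2,-0.5]},{"dp":[-36,-1,13],"rotation":[2,-2,-0.5]},{"dp":[-36,-1,14],"rotation":[2,-2,-0.5]}]'

```text
t: 7.27
eef_pos: [0.538, -0.0913, 0.1599]
ee_rot: [-1.812, 0.025, 1.491]
force: [1.2, -1.4, -3.3]
width: 0.0509
```

```bash
python3 - <<'E'
from h import *
plan([.412,-.349,.13],DOWN(np.radians(8.5)))
E
```

```text
t 7.27 pos [ 0.538  -0.0913  0.1599] dist mm [-126.  -257.7  -29.9] rot deg tool [ 13.59 -12.85  -3.03] rows 8 F [ 1.2 -1.4 -3.3] w 0.0509 q [ 0.27  0.02 -0.6   0.16 -0.74 -0.45]
[-33.3, 1.3, 13.8] [1.7, -1.61, -0.38]
[-32.9, 1.5, 14.7] [1.7, -1.61, -0.38]
[-32.5, 1.8, 15.6] [1.7, -1.61, -0.38]
[-32.0, 2.0, 16.4] [1.7, -1.61, -0.38]
[-31.6, 2.3, 17.3] [1.7, -1.61, -0.38]
```

Call:
move_arm --deltas '[{"dp":[-33,0,14],"rotation":[1.9,-1.6,-0.4]},{"dp":[-33,0,15],"rotation":[1.9,-1.6,-0.4]},{"dp":[-32.5,0,15.5],"rotation":[1.9,-1.6,-0.4]},{"dp":[-32,1,16.5],"rotation":[1.9,-1.6,-0.4]},{"dp":[-31.5,2,17],"rotation":[1.9,-1.6,-0.4]}]'

```text
t: 7.68
eef_pos: [0.451, -0.2625, 0.1439]
ee_rot: [-1.633, 0.012, 1.638]
force: [1.1, 0.7, -2.9]
width: 0.0507
```

```bash
python3 - <<'E'
from h import *
plan([.412,-.349,.10],DOWN(np.radians(8.5)))
E
```

```text
t 7.68 pos [ 0.451  -0.2625  0.1439] dist mm [-39.  -86.5 -43.9] rot deg tool [ 3.51 -4.64 -0.81] rows 3 F [ 1.1  0.7 -2.9] w 0.0507 q [-0.15  0.11 -0.44 -0.   -0.95  0.22]
[-27.7, 14.0, 15.8] [1.17, -1.55, -0.27]
[-27.4, 14.2, 16.3] [1.17, -1.55, -0.27]
[-27.0, 14.4, 16.7] [1.17, -1.55, -0.27]
```

Call:
move_arm --deltas '[{"dp":[-28,8,16],"rotation":[1.2,-1.5,-0.3]},{"dp":[-27,10,16],"rotation":[1.2,-1.5,-0.3]},{"dp":[-27,10,17],"rotation":[1.2,-1.5,-0.3]},{"dp":[0,0,0],"rotation":[0,0,0]}]'

```text
t: 8.02
eef_pos: [0.4033, -0.3615, 0.1086]
ee_rot: [-1.557, -0.003, 1.712]
force: [0.9, -0.0, -3.5]
width: 0.0506
```

```bash
python3 - <<'E'
from h import *
plan([.412,-.349,.006],DOWN(np.radians(8.5)))
from station import arm
for n in ('scene','top'):
  f=arm.grab_frame(n); cv2.imwrite(f'pics/{n}10.png',f['pixels'][:,:,::-1]); np.savez(f'/tmp/{n}10.npz',**f)
plan([.412,-.349,.006],DOWN(np.radians(8.5)))
E
```

```text
t 8.02 pos [ 0.4033 -0.3615  0.1086] dist mm [   8.7   12.5 -102.6] rot deg tool [-0.82 -0.42  0.15] rows 3 F [ 0.9 -0.  -3.5] w 0.0506 q [-0.36  0.22 -0.4   0.01 -0.97  0.5 ]
[3.6, 34.2, -3.9] [-0.27, -0.14, 0.05]
[3.6, 34.2, -3.8] [-0.27, -0.14, 0.05]
[3.7, 34.2, -3.6] [-0.27, -0.14, 0.05]
t 8.12 pos [ 0.405 -0.359  0.11 ] dist mm [   7.   10. -104.] rot deg tool [-0.65 -0.49  0.11] rows 3 F [ 0.3  0.2 -2.4] w 0.0507 q [-0.36  0.22 -0.4   0.   -0.97  0.5 ]
[2.9, 34.6, -3.2] [-0.22, -0.16, 0.04]
[2.9, 34.6, -3.0] [-0.22, -0.16, 0.04]
[2.9, 34.7, -2.9] [-0.22, -0.16, 0.04]
```

View pics/scene10.png

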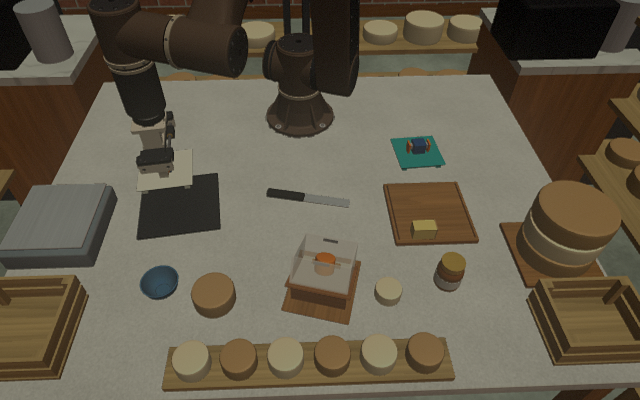

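View pics/top10.png

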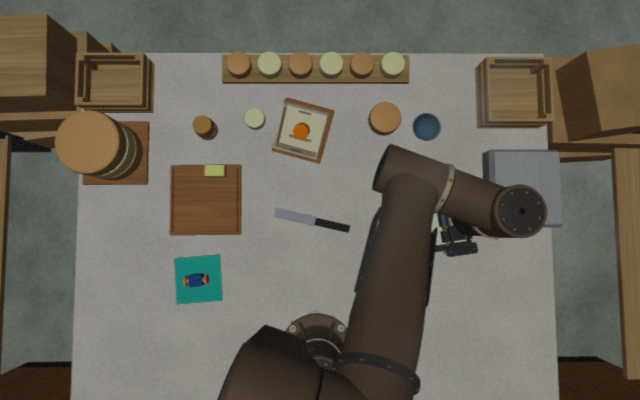

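```bash
python3 - <<'E'
from h import *
for n in('scene10','top10'):
    f=load(n);P=pts(f);H=hsv(f)
    m=(H[...,1]<70)&(H[...,2]>90)&(P[...,2]>.08)&(P[...,2]<.17)&(P[...,0]>.25)&(P[...,0]<.55)&(P[...,1]<-.2)&(P[...,1]>-.5)
    Q=P[m];print(n,m.sum(),np.percentile(Q,[1,50,99],axis=0).round(3).tolist())
    k=abs(Q[:,2]-np.median(Q[:,2]))<.006
    print(plane(Q[k]), cv2.minAreaRect((Q[k][:,:2]*1000).astype(np.float32)))
# slate from wrist and scene: refine with corner approx
f=load('scene0');H=hsv(f)
m=np.zeros((400,640),np.uint8);m[165:245,125:230]=(H[...,2]<75)[165:245,125:230]
c=big(m);a=cv2.approxPolyDP(c,.03*cv2.arcLength(c,True),True)[:,0];print(a.tolist());W=np.array([ray(f,*p,.01)[:2] for p in a]);print(W.round(4).tolist(),W.mean(0))
E
```

```text
scene10 1259 [[0.333, -0.425, 0.129], [0.435, -0.336, 0.134], [0.48, -0.288, 0.14]]
(array([ 0.42337071, -0.34597632,  0.13438197]), array([ 0.01505067, -0.00360653,  0.99988023])) ((404.757080078125, -361.66864013671875), (144.7779998779297, 140.69964599609375), 7.9860005378723145)
top10 193 [[0.334, -0.417, 0.13], [0.376, -0.343, 0.136], [0.421, -0.328, 0.144]]
(array([ 0.37182638, -0.34841192,  0.13587137]), array([ 0.03240148, -0.0193352 ,  0.99928789])) ((356.8552551269531, -366.7316589355469), (124.70254516601562, 72.03702545166016), 52.42660903930664)
[[217, 173], [144, 181], [137, 239], [219, 229]]
[[0.293, -0.2552], [0.3198, -0.4679], [0.5395, -0.4388], [0.5133, -0.2268]] [ 0.41640609 -0.34716456]
```

Call:
move_arm --deltas '[{"dp":[4,15,-4],"rotation":[-0.3,-0.2,0]},{"dp":[4,25,-4],"rotation":[-0.3,-0.2,0]},{"dp":[1.5,25,-1],"rotation":[0,0,0]},{"dp":[0,15,0],"rotation":[0,0,0]},{"dp":[0,0,0],"rotation":[0,0,0]}]'

```text
t: 8.53
eef_pos: [0.4146, -0.3486, 0.0282]
ee_rot: [-1.574, 0.004, 1.714]
force: [-0.5, 0.9, -1.9]
width: 0.0508
```

```bash
python3 - <<'E'
from h import *
plan([.413,-.349,.006],DOWN(np.radians(8.5)))
E
```

```text
t 8.53 pos [ 0.4146 -0.3486  0.0282] dist mm [ -1.6  -0.4 -22.2] rot deg tool [ 0.17 -0.27 -0.21] rows 1 F [-0.5  0.9 -1.9] w 0.0508 q [-0.34  0.31 -0.5   0.   -0.76  0.48]
[-0.1, 22.2, 1.7] [0.17, -0.27, -0.21]
```

Call:
move_arm --deltas '[{"dp":[0,8,1],"rotation":[0.2,0,-0.2]},{"dp":[0,5,0.5],"rotation":[0,0,0]},{"dp":[0,3,0],"rotation":[0,0,0]},{"dp":[0,0,0],"rotation":[0,0,0]}]'

```text
t: 8.87
eef_pos: [0.415, -0.3482, 0.0128]
ee_rot: [-1.571, 0.002, 1.717]
force: [0.2, -0.3, -1.8]
width: 0.0509
```

```bash
python3 - <<'E'
from h import *
plan([.413,-.349,.006],DOWN(np.radians(8.5)))
E
```

```text
t 8.87 pos [ 0.415  -0.3482  0.0128] dist mm [-2.  -0.8 -6.8] rot deg tool [ 0.04 -0.13 -0.12] rows 1 F [ 0.2 -0.3 -1.8] w 0.0509 q [-0.33  0.33 -0.51  0.   -0.73  0.48]
[-0.5, 6.8, 2.1] [0.04, -0.13, -0.12]
```

Call:
move_arm --deltas '[{"dp":[-0.5,4,1.5],"rotation":[0,0,0]},{"dp":[0,2,0],"rotation":[0,0,0]}]'

```text
t: 9.03
eef_pos: [0.4148, -0.3494, 0.008]
ee_rot: [-1.574, 0.004, 1.717]
force: [-0.2, -0.1, -2.2]
width: 0.0508
```

Call:
move_arm --deltas '[{"dp":[0,1.5,0],"rotation":[0,0,0]}]'

```text
t: 9.12
eef_pos: [0.4151, -0.3497, 0.0068]
ee_rot: [-1.575, 0.004, 1.717]
force: [0.0, 0.1, -2.9]
width: 0.0504
```

Call:
move_arm --deltas '[{"dp":[0,1.5,0],"rotation":[-0.1,0,-0.2]}]'

```text
t: 9.2
eef_pos: [0.4153, -0.3498, 0.0059]
ee_rot: [-1.577, 0.001, 1.718]
force: [-4.3, 7.9, 21.8]
width: 0.0507
```

Call:
move_arm --deltas '[{"dp":[0,1.5,0],"rotation":[0,0,0]}]'

```text
t: 9.28
eef_pos: [0.4153, -0.3498, 0.0059]
ee_rot: [-1.577, 0.001, 1.718]
force: [-5.2, 9.7, 24.2]
width: 0.0509
```

Contact at 24 N: the feet are on the slate. I'll ease off and let go.

Call:
move_arm --deltas '[{"dp":[0,-0.7,0],"rotation":[0,0,0]}]'

```text
t: 9.37
eef_pos: [0.4154, -0.3498, 0.0073]
ee_rot: [-1.577, 0.001, 1.718]
force: [0.2, -0.1, -2.5]
width: 0.0503
```

Call:
move_arm --deltas '[{"dp":[0,0,0],"rotation":[0,0,0]},{"dp":[0,0,0],"rotation":[0,0,0]},{"dp":[0,0,0],"rotation":[0,0,0]},{"dp":[0,0,0],"rotation":[0,0,0]},{"dp":[0,0,0],"rotation":[0,0,0]}]' --jaw 0

```text
t: 9.78
eef_pos: [0.4163, -0.3506, 0.0082]
ee_rot: [-1.58, 0.002, 1.718]
force: [0.4, -0.4, -0.5]
width: 0.0783
```

```bash
python3 - <<'E'
from h import *
plan([.413,-.349,.006],DOWN(np.radians(8.5)))
from station import arm
f=arm.grab_frame('wrist'); cv2.imwrite(f'pics/wrist11.png',f['pixels'][:,:,::-1])
E
```

```text
t 9.78 pos [ 0.4163 -0.3506  0.0082] dist mm [-3.3  1.6 -2.2] rot deg tool [ 0.52 -0.07 -0.14] rows 1 F [ 0.4 -0.4 -0.5] w 0.0783 q [-0.34  0.34 -0.51 -0.   -0.71  0.49]
[2.1, 2.1, 3.1] [0.52, -0.07, -0.14]
```

View pics/wrist11.png

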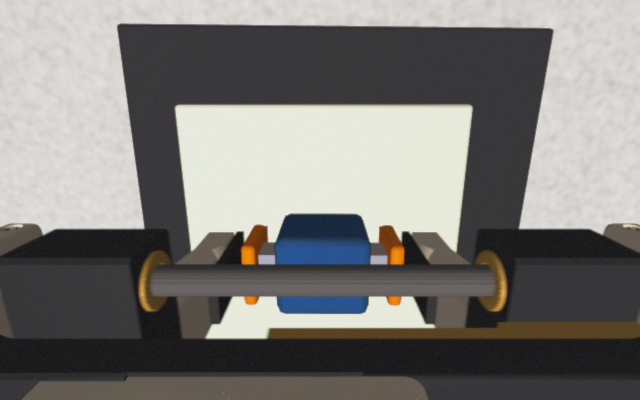

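The fingers are clear of both buttons, which have sprung out (255 and 392 px). Retreating up.

Call:
move_arm --deltas '[{"dp":[0,0,0.5],"rotation":[0,0,0]},{"dp":[0,-4,0],"rotation":[0,0,0]},{"dp":[0,-12,0],"rotation":[0,0,0]},{"dp":[0,-25,0],"rotation":[0,0,0]},{"dp":[0,-35,0],"rotation":[0,0,0]}]'

```text
t: 10.25
eef_pos: [0.4107, -0.3486, 0.08]
ee_rot: [-1.569, -0.005, 1.717]
force: [0.7, -0.1, 0.9]
width: 0.0875
```

Call:
move_arm --deltas '[{"dp":[0,-40,0],"rotation":[0,0,0]},{"dp":[0,-40,0],"rotation":[0,0,0]}]'

```text
t: 10.42
eef_pos: [0.4087, -0.348, 0.1617]
ee_rot: [-1.564, -0.008, 1.717]
force: [0.8, -0.7, -0.0]
width: 0.0877
```

```bash
python3 - <<'E'
from h import *
from station import arm
s=arm.get_state();print(s['eef_pos'])
f=arm.grab_frame('wrist'); np.savez('/tmp/w12.npz',p=s['eef_pos'],r=s['ee_rot'],**f)
for n in ('scene',):
  f=arm.grab_frame(n); cv2.imwrite(f'pics/{n}12.png',f['pixels'][:,:,::-1]); np.savez(f'/tmp/{n}12.npz',**f)
# lid on slate
for n in('scene12','w12'):
    f=load(n);H=hsv(f)
    if n[0]=='w':
        T=np.eye(4);T[:3,:3]=Ro.from_euler('xyz',f['r']).as_matrix();T[:3,3]=f['p'];T=T@f['mount']
    else: T=f['cam_to_world']
    P=pts(f,T)
    m=(H[...,1]<70)&(H[...,2]>90)&(P[...,2]>.02)&(P[...,2]<.05)&(P[...,0]>.25)&(P[...,0]<.55)&(P[...,1]<-.2)&(P[...,1]>-.5)
    Q=P[m];print(n,len(Q),plane(Q),cv2.minAreaRect((Q[:,:2]*1000).astype(np.float32)))
    d=(H[...,2]<75)&(P[...,2]>.004)&(P[...,2]<.016)&(P[...,0]>.25)&(P[...,0]<.55)&(P[...,1]<-.2)&(P[...,1]>-.5)
    print('slate',cv2.minAreaRect((P[d][:,:2]*1000).astype(np.float32)))
# cheese from top10 and scene12
TB=TOP-NL*.067   # tub floor centre
for n in('top10','scene12'):
    f=load(n);P=pts(f);H=hsv(f)
    L=(P-TB);L=np.stack([L@XL,L@YL,L@NL],-1)*1000
    o=(H[...,0]<20)&(H[...,1]>130)&(abs(L[...,0])<60)&(abs(L[...,1])<60)&(L[...,2]>5)&(L[...,2]<60)
    print(n,o.sum(),np.percentile(L[o],[2,50,98],axis=0).round(1).tolist())
    t=o&(abs(L[...,2]-40)<4); 
    if t.sum()>5: print('top face',t.sum(),cv2.minEnclosingCircle(L[t][:,:2].astype(np.float32)),L[t].mean(0))
    w=(abs(L[...,0])<60)&(abs(L[...,1])<60)&(abs(L[...,2])<5)&~o; print('floor z',np.median(L[w][:,2]) if w.sum() else None)
f=load('scene12');cv2.imwrite('pics/tubz.png',cv2.resize(f['pixels'][225:325,275:370,::-1],None,fx=6,fy=6))
E
```

```text
[ 0.40871472 -0.34804204  0.16169673]
scene12 1490 (array([ 0.4259892 , -0.34875802,  0.03228187]), array([3.44529539e-04, 8.67985334e-04, 9.99999564e-01])) ((416.93408203125, -351.00323486328125), (145.79335021972656, 140.08633422851562), 8.488167762756348)
slate ((413.95538330078125, -348.5795593261719), (226.590576171875, 219.60906982421875), 7.788597583770752)
w12 18291 (array([ 0.41607825, -0.35602968,  0.03269571]), array([2.64882855e-04, 5.12925776e-04, 9.99999833e-01])) ((415.3633117675781, -350.3476867675781), (140.54270935058594, 139.5767364501953), 8.360455513000488)
slate ((411.0826416015625, -350.94830322265625), (219.14427185058594, 214.8150634765625), 7.90566873550415)
top10 206 [[-24.4, -22.1, 21.0], [-0.2, -1.5, 38.6], [20.5, 18.8, 44.2]]
top face 152 ((-1.0771348476409912, -1.9495536088943481), 23.64093017578125) [-1.7293563  -1.34265702 39.47474393]
floor z -0.973016101392381
scene12 176 [[-24.5, -21.4, 21.9], [2.6, 1.3, 38.8], [19.3, 21.9, 40.6]]
top face 153 ((-0.5365156531333923, -0.6997222304344177), 23.09390640258789) [ 1.28966729 -0.20374108 38.87154408]
floor z -0.574381950275343
```

View pics/scene12.png

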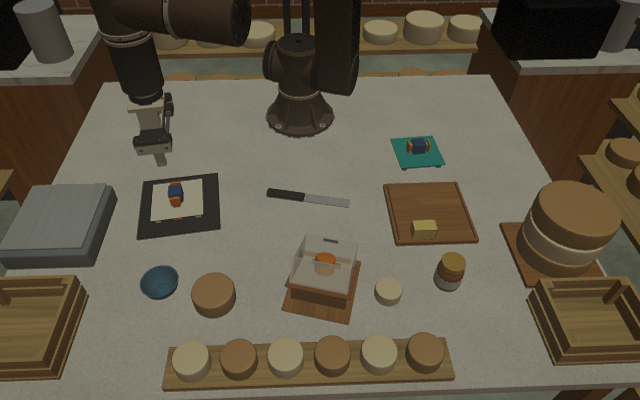

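View pics/tubz.png

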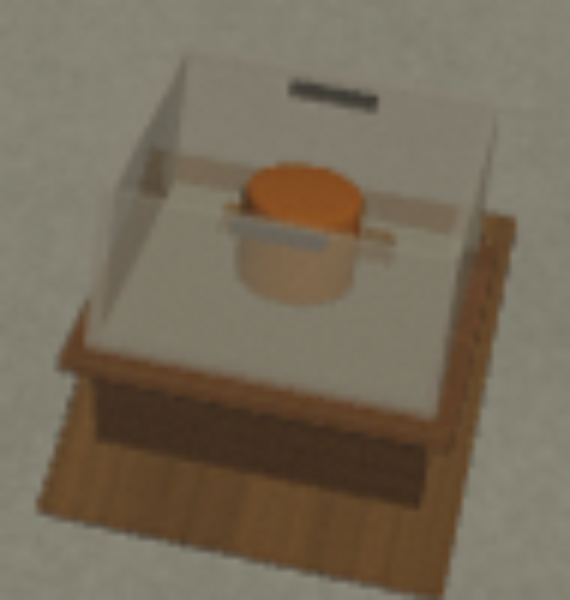

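```bash
cat > kin.py <<'E'
import numpy as np
from scipy.spatial.transform import Rotation as Ro
from scipy.optimize import least_squares
D=[([1.43412,.359407,.01108,-.0003,-1.22408,-.2881],[.278,.6145,.19492],[-1.5692,.0002,2.7167]),
([1.2,.22,-.14,0,-1.21,-.49],[.3838,.453,.2108],[-1.564,.004,2.274]),
([.87,.17,-.17,0,-1.25,-.62],[.4926,.283,.2321],[-1.565,.007,1.817]),
([.71,0,-.52,.34,-.88,-1.05],[.5754,.1185,.2372],[-1.892,.025,1.42]),
([.6,0,-.68,.55,-.68,-1.28],[.6098,.0583,.22],[-2.012,-.005,1.288]),
([.5,.13,-.76,.74,-.45,-1.4],[.6501,.0566,.1474],[-2.017,-.006,1.306]),
([.51,.12,-.77,.73,-.46,-1.41],[.6449,.0568,.1477],[-2.013,-.003,1.301]),
([.48,.15,-.78,.79,-.41,-1.45],[.6533,.0564,.1327],[-2.013,-.006,1.303]),
([.45,.17,-.8,.86,-.38,-1.49],[.6572,.0519,.1172],[-2.009,-.001,1.302]),
([.44,.17,-.82,.89,-.36,-1.52],[.6576,.0522,.1166],[-2.013,-.004,1.303]),
([.39,.21,-.84,1.02,-.31,-1.61],[.6672,.0501,.0946],[-2.008,0,1.301]),
([.35,.23,-.85,1.1,-.28,-1.66],[.6708,.0478,.0872],[-2.008,0,1.3]),
([.41,.2,-.83,.96,-.33,-1.56],[.6626,.0483,.1015],[-2.006,.002,1.299]),
([.54,.1,-.74,.66,-.52,-1.35],[.6339,.057,.1585],[-2,.004,1.297]),
([.27,.02,-.6,.16,-.74,-.45],[.538,-.0913,.1599],[-1.812,.025,1.491]),
([-.15,.11,-.44,0,-.95,.22],[.451,-.2625,.1439],[-1.633,.012,1.638]),
([-.36,.22,-.4,.01,-.97,.5],[.4033,-.3615,.1086],[-1.557,-.003,1.712]),
([-.34,.31,-.5,0,-.76,.48],[.4146,-.3486,.0282],[-1.574,.004,1.714]),
([-.33,.33,-.51,0,-.73,.48],[.415,-.3482,.0128],[-1.571,.002,1.717])]
Y=lambda a:Ro.from_euler('y',a);X=lambda a:Ro.from_euler('x',a);Z=lambda a:Ro.from_euler('z',a)
E
python3 - <<'E'
from kin import *
# orientation structure test: tool approach dir & forearm
for q,p,e in D:
    R=Ro.from_euler('xyz',e)
    for s3 in (1,-1):
      for s4 in(1,-1):
        for s5 in (1,-1):
          B=Z(q[0])*Y(q[1]+s3*q[2])*X(s4*q[3])*Y(s5*q[4])
          a=B.apply([1,0,0]); print(s3,s4,s5,round(np.degrees(np.arccos(np.clip(a@R.apply([0,1,0]),-1,1))),1),end=' | ')
    print()
E
```

```text
1 1 1 139.0 | 1 1 -1 1.3 | 1 -1 1 139.0 | 1 -1 -1 1.3 | -1 1 1 140.3 | -1 1 -1 0.0 | -1 -1 1 140.3 | -1 -1 -1 0.0 | 
1 1 1 155.2 | 1 1 -1 16.5 | 1 -1 1 155.2 | 1 -1 -1 16.5 | -1 1 1 139.2 | -1 1 -1 0.5 | -1 -1 1 139.2 | -1 -1 -1 0.5 | 
1 1 1 162.1 | 1 1 -1 18.9 | 1 -1 1 162.1 | 1 -1 -1 18.9 | -1 1 1 142.6 | -1 1 -1 0.6 | -1 -1 1 142.6 | -1 -1 -1 0.6 | 
1 1 1 142.8 | 1 1 -1 66.2 | 1 -1 1 158.1 | 1 -1 -1 57.7 | -1 1 1 93.5 | -1 1 -1 29.7 | -1 -1 1 101.1 | -1 -1 -1 0.3 | 
1 1 1 129.6 | 1 1 -1 85.1 | 1 -1 1 148.5 | 1 -1 -1 72.5 | -1 1 1 64.4 | -1 1 -1 38.3 | -1 -1 1 77.5 | -1 -1 -1 0.4 | 
1 1 1 117.2 | 1 1 -1 92.4 | 1 -1 1 129.0 | 1 -1 -1 82.5 | -1 1 1 37.6 | -1 1 -1 34.2 | -1 -1 1 51.7 | -1 -1 -1 0.1 | 
1 1 1 118.8 | 1 1 -1 93.5 | 1 -1 1 131.3 | 1 -1 -1 83.3 | -1 1 1 38.6 | -1 1 -1 34.6 | -1 -1 1 52.8 | -1 -1 -1 0.2 | 
1 1 1 115.4 | 1 1 -1 94.4 | 1 -1 1 126.3 | 1 -1 -1 85.1 | -1 1 1 32.9 | -1 1 -1 33.1 | -1 -1 1 47.4 | -1 -1 -1 0.4 | 
1 1 1 113.6 | 1 1 -1 96.4 | 1 -1 1 123.8 | 1 -1 -1 87.4 | -1 1 1 28.4 | -1 1 -1 32.5 | -1 -1 1 43.7 | -1 -1 -1 0.4 | 
1 1 1 113.3 | 1 1 -1 98.0 | 1 -1 1 1
[... 443 characters left out ...]
122.3 | 1 1 -1 90.8 | 1 -1 1 136.0 | 1 -1 -1 80.1 | -1 1 1 46.4 | -1 1 -1 35.5 | -1 -1 1 59.8 | -1 -1 -1 0.2 | 
1 1 1 150.2 | 1 1 -1 69.6 | 1 -1 1 152.9 | 1 -1 -1 68.2 | -1 1 1 83.4 | -1 1 -1 12.2 | -1 -1 1 84.7 | -1 -1 -1 0.2 | 
1 1 1 159.7 | 1 1 -1 50.8 | 1 -1 1 159.7 | 1 -1 -1 50.8 | -1 1 1 109.3 | -1 1 -1 0.4 | -1 -1 1 109.3 | -1 -1 -1 0.4 | 
1 1 1 156.7 | 1 1 -1 45.5 | 1 -1 1 156.7 | 1 -1 -1 45.5 | -1 1 1 110.8 | -1 1 -1 0.8 | -1 -1 1 110.8 | -1 -1 -1 0.4 | 
1 1 1 144.2 | 1 1 -1 57.1 | 1 -1 1 144.2 | 1 -1 -1 57.1 | -1 1 1 86.9 | -1 1 -1 0.3 | -1 -1 1 86.9 | -1 -1 -1 0.3 | 
1 1 1 142.1 | 1 1 -1 58.4 | 1 -1 1 142.1 | 1 -1 -1 58.4 | -1 1 1 83.6 | -1 1 -1 0.1 | -1 -1 1 83.6 | -1 -1 -1 0.1 |
```

```bash
cat >> kin.py <<'E'
def fk(q,o):
    o=o.reshape(5,3)
    R1=Z(q[0]);R2=R1*Y(q[1]);R3=R2*Y(-q[2]);R4=R3*X(-q[3]);R5=R4*Y(-q[4])
    p=R1.apply(o[0])+R2.apply(o[1])+R3.apply(o[2])+R4.apply(o[3])+R5.apply(o[4])
    return p,R5
def fit():
    x0=np.array([0,0,.3, 0,0,.4, .3,0,0, 0,.0,0, .3,0,0])
    # round-off of q is free within ~.004 via extra vars
    n=len(D)
    def f(v):
        o=v[:15]; dq=v[15:].reshape(n,5)
        r=[(fk(np.array(q[:5])+dq[i],o)[0]-p)/.0007 for i,(q,p,e) in enumerate(D)]
        r+= [ (fk(np.array(q[:5])+dq[i],o)[1].apply([1,0,0])-Ro.from_euler('xyz',e).apply([0,1,0]))/.001 for i,(q,p,e) in enumerate(D)]
        return np.concatenate(r+[dq.ravel()/.003,(o-x0)/.5])
    s=least_squares(f,np.r_[x0,np.zeros(5*n)])
    return s.x[:15],s
def ik(p,a,o,q0):
    f=lambda q:np.r_[(fk(q,o)[0]-p)*1000,(fk(q,o)[1].apply([1,0,0])-a)*200]
    s=least_squares(f,q0); return s.x,s.cost
E
python3 - <<'E'
from kin import *; import h
o,s=fit();print(o.reshape(5,3).round(3),s.cost);np.save('/tmp/o.npy',o)
print([np.round((fk(q[:5],o)[0]-p)*1000,1).tolist() for q,p,e in D])
TB=h.TOP-h.NL*.067
for tl in (25,20,15,12,10):
  t=np.radians(tl);ax=-np.array([-np.sin(t)*np.cos(h.YAW),-np.sin(t)*np.sin(h.YAW),np.cos(t)])
  q=np.array([.5,.12,-.77,.73,-.46])
  G=TB+h.XL*-.002+h.NL*.030
  for back in np.arange(.12,-.001,-.02):
    q,c=ik(G+ax*(.053-back),ax,o,q); print(tl,round(back,2),q.round(2),round(c,3))
E
```

```text
[[-0.01   0.     0.192]
 [-0.001  0.     0.598]
 [ 0.382  0.     0.014]
 [ 0.082 -0.097 -0.01 ]
 [ 0.403 -0.097  0.009]] 29.305965346587147
[[0.7, -0.9, 0.3], [0.5, 3.9, 3.0], [-3.1, -1.5, -3.9], [-0.1, -1.6, 2.1], [-1.6, -3.1, -2.6], [1.9, 2.0, 0.7], [-2.1, 0.7, -0.9], [2.4, 2.7, 1.9], [2.8, 0.8, 5.2], [-1.9, -0.1, -0.3], [-0.9, 1.0, 1.3], [1.3, -1.6, -2.0], [-0.2, 1.9, -0.6], [0.9, 1.9, 1.2], [0.9, -2.2, -0.3], [5.1, -1.2, 2.6], [-2.1, 1.1, -0.2], [-3.5, -1.1, -2.3], [0.7, 2.2, -0.2]]
25 0.12 [ 0.5   0.14 -0.78  0.76 -0.44] 0.0
25 0.1 [ 0.46  0.17 -0.8   0.84 -0.39] 0.0
25 0.08 [ 0.41  0.2  -0.83  0.97 -0.33] 0.0
25 0.06 [ 0.34  0.23 -0.86  1.14 -0.27] 0.0
25 0.04 [ 0.25  0.26 -0.88  1.38 -0.21] 0.0
25 0.02 [ 0.13  0.29 -0.89  1.67 -0.17] 0.0
25 -0.0 [ 0.03  0.33 -0.87  1.95 -0.14] 0.0
20 0.12 [ 0.51  0.18 -0.6   0.45 -0.58] 0.0
20 0.1 [ 0.49  0.21 -0.63  0.49 -0.53] 0.0
20 0.08 [ 0.48  0.24 -0.65  0.53 -0.48] 0.0
20 0.06 [ 0.46  0.27 -0.67  0.58 -0.43] 0.0
20 0.04 [ 0.44  0.3  -0.69  0.64 -0.38] 0.0
20 0.02 [ 0.41  0.33 -0.72  0.74 -0.32] 0.0
20 -0.0 [ 0.36  0.36 -0.76  0.89 -0.26
[... 226 characters left out ...]
5 0.02 [ 0.44  0.36 -0.54  0.36 -0.5 ] 0.0
15 -0.0 [ 0.43  0.39 -0.55  0.39 -0.45] 0.0
12 0.12 [ 0.46  0.26 -0.36  0.19 -0.8 ] 0.0
12 0.1 [ 0.45  0.28 -0.38  0.2  -0.76] 0.0
12 0.08 [ 0.45  0.31 -0.4   0.21 -0.72] 0.0
12 0.06 [ 0.44  0.33 -0.42  0.22 -0.67] 0.0
12 0.04 [ 0.43  0.36 -0.43  0.23 -0.63] 0.0
12 0.02 [ 0.43  0.39 -0.45  0.24 -0.59] 0.0
12 -0.0 [ 0.42  0.41 -0.46  0.26 -0.55] 0.0
10 0.12 [ 0.44  0.28 -0.31  0.15 -0.86] 0.0
10 0.1 [ 0.44  0.3  -0.33  0.16 -0.81] 0.0
10 0.08 [ 0.43  0.32 -0.35  0.16 -0.77] 0.0
10 0.06 [ 0.43  0.35 -0.36  0.17 -0.73] 0.0
10 0.04 [ 0.42  0.37 -0.38  0.18 -0.69] 0.0
10 0.02 [ 0.42  0.4  -0.4   0.18 -0.65] 0.0
10 -0.0 [ 0.41  0.43 -0.41  0.19 -0.61] 0.0
```

The lid is on the slate at (0.416,-0.350), level and within 4 mm of the middle. My fitted kinematics show a 25° tool in the tub would pass the joint-4 limit. I'll take the cheese at 17° tilt instead, with the jaws along the tub's y and the opening at about 62 mm.

```bash
cat >> h.py <<'E'
TB=TOP-NL*.067
def RC(deg):  # tool for cheese: jaw along tub y, tilt deg from vertical in the slope azimuth
    t=np.radians(deg); n=np.array([-np.sin(t)*np.cos(YAW),-np.sin(t)*np.sin(YAW),np.cos(t)])
    x,y,n=lidframe(n,YAW); return toolR(y,-x,n)
G=TB+XL*-.0015+YL*-.001+NL*.029   # grasp point
def gp(p,R,back=0): return np.array(p)+R[:,1]*(OFF+.019-back)
E
python3 - <<'E'
from h import *
R=RC(17);print(G,gp(G,R),gp(G,R,.11))
plan(gp(G,R,.11),R)
E
```

```text
[0.6733532  0.0458818  0.07581395] [0.68828098 0.04172512 0.02512979] [0.65729879 0.05035219 0.13032332]
t 10.52 pos [ 0.4132 -0.3507  0.1678] dist mm [244.1 401.  -37.4] rot deg tool [ -9.62 -65.52  14.91] rows 12 F [ 0.2 -0.1 -0.8] w 0.0876 q [-0.34  0.16 -0.33 -0.   -1.08  0.49]
[30.1, 3.2, -25.0] [-0.8, -5.46, 1.24]
[27.6, 2.9, -27.7] [-0.8, -5.46, 1.24]
[24.9, 2.8, -30.2] [-0.8, -5.46, 1.24]
[22.0, 2.7, -32.4] [-0.8, -5.46, 1.24]
[18.9, 2.7, -34.3] [-0.8, -5.46, 1.24]
```

Call:
move_arm --deltas '[{"dp":[30,1,-25],"rotation":[-0.8,-5.5,1.2]},{"dp":[27.5,0,-27.5],"rotation":[-0.8,-5.5,1.2]},{"dp":[25,0,-30],"rotation":[-0.8,-5.5,1.2]},{"dp":[22,0,-32],"rotation":[-0.8,-5.5,1.2]},{"dp":[19,0,-34],"rotation":[-0.8,-5.5,1.2]}]' --jaw 75

```text
t: 10.93
eef_pos: [0.5161, -0.1852, 0.1718]
ee_rot: [-1.624, 0.132, 2.198]
force: [1.3, -0.7, -0.2]
width: 0.0634
```

```bash
python3 - <<'E'
from h import *
R=RC(17)
plan(gp(G,R,.13),R)
E
```

```text
t 10.93 pos [ 0.5161 -0.1852  0.1718] dist mm [135.6 237.2 -22.3] rot deg tool [ -5.24 -37.87   8.08] rows 7 F [ 1.3 -0.7 -0.2] w 0.0634 q [ 0.08  0.08 -0.47  0.11 -0.92  0.49]
[16.3, 3.0, -35.5] [-0.75, -5.41, 1.15]
[13.0, 3.1, -36.8] [-0.75, -5.41, 1.15]
[9.5, 3.4, -37.8] [-0.75, -5.41, 1.15]
[6.0, 3.7, -38.5] [-0.75, -5.41, 1.15]
[2.4, 4.2, -38.9] [-0.75, -5.41, 1.15]
```

Call:
move_arm --deltas '[{"dp":[16,1,-35.5],"rotation":[-0.8,-5.5,1.2]},{"dp":[13,2,-37],"rotation":[-0.8,-5.5,1.2]},{"dp":[9.5,3,-38],"rotation":[-0.8,-5.5,1.2]},{"dp":[6,4,-38.5],"rotation":[-0.8,-5.5,1.2]},{"dp":[2.5,4,-39],"rotation":[-0.8,-5.5,1.2]}]'

```text
t: 11.35
eef_pos: [0.6154, -0.0033, 0.1644]
ee_rot: [-1.603, 0.271, 2.708]
force: [0.3, -1.5, -0.2]
width: 0.062
```

```bash
python3 - <<'E'
from h import *
R=RC(17)
plan(gp(G,R,.11),R)
E
```

```text
t 11.35 pos [ 0.6154 -0.0033  0.1644] dist mm [ 41.9  53.7 -34. ] rot deg tool [-0.76 -8.91  1.3 ] rows 2 F [ 0.3 -1.5 -0.2] w 0.062 q [ 0.43  0.13 -0.52  0.27 -0.74  0.53]
[-2.9, 19.5, -32.6] [-0.38, -4.46, 0.65]
[-5.2, 19.8, -32.1] [-0.38, -4.46, 0.65]
```

Call:
move_arm --deltas '[{"dp":[-3,15,-32.5],"rotation":[-0.4,-4.5,0.6]},{"dp":[-5,15,-32],"rotation":[-0.4,-4.5,0.6]},{"dp":[0,0,0],"rotation":[0,0,0]}]'

```text
t: 11.6
eef_pos: [0.6587, 0.0611, 0.1406]
ee_rot: [-1.571, 0.302, 2.893]
force: [0.6, -1.2, 0.2]
width: 0.0617
```

```bash
python3 - <<'E'
from h import *
from station import arm
R=RC(17)
plan(gp(G,R,.0),R,vmax=20)
s=arm.get_state()
f=arm.grab_frame('wrist'); np.savez('/tmp/w13.npz',p=s['eef_pos'],r=s['ee_rot'],**f);cv2.imwrite('pics/w13.png',f['pixels'][:,:,::-1])
T=np.eye(4);T[:3,:3]=Ro.from_euler('xyz',s['ee_rot']).as_matrix();T[:3,3]=s['eef_pos'];T=T@f['mount']
P=pts(f,T);H=hsv(f)
L=(P-TB);L=np.stack([L@XL,L@YL,L@NL],-1)*1000
o=(H[...,0]<20)&(H[...,1]>130)&(abs(L[...,0])<60)&(abs(L[...,1])<60)&(L[...,2]>5)&(L[...,2]<60)
t=o&(abs(L[...,2]-39.5)<3)
print(o.sum(),t.sum(),cv2.minEnclosingCircle(L[t][:,:2].astype(np.float32)),L[t].mean(0),np.percentile(L[o],[1,50,99],axis=0).round(1).tolist())
plan(gp(G,R,.0),R,vmax=20)
E
```

```text
t 11.6 pos [0.6587 0.0611 0.1406] dist mm [  29.6  -19.3 -115.4] rot deg tool [ 0.4   1.27 -0.3 ] rows 7 F [ 0.6 -1.2  0.2] w 0.0617 q [ 0.5   0.21 -0.5   0.34 -0.66  0.57]
[0.3, 17.2, 1.6] [0.06, 0.18, -0.04]
[0.3, 17.2, 1.6] [0.06, 0.18, -0.04]
[0.3, 17.2, 1.6] [0.06, 0.18, -0.04]
[0.3, 17.2, 1.6] [0.06, 0.18, -0.04]
[0.3, 17.2, 1.6] [0.06, 0.18, -0.04]
3412 2643 ((-3.4074010848999023, -0.5913578867912292), 23.394580841064453) [-2.16887234 -0.27408488 39.22430526] [[-27.8, -22.9, 8.1], [2.3, 0.2, 39.0], [20.1, 22.4, 40.8]]
t 11.65 pos [0.6574 0.0594 0.1411] dist mm [  30.8  -17.7 -116. ] rot deg tool [ 0.35  1.04 -0.24] rows 7 F [-1.  -0.1  0.6] w 0.0622 q [ 0.5   0.21 -0.5   0.34 -0.66  0.57]
[0.2, 17.3, 1.4] [0.05, 0.15, -0.03]
[0.2, 17.3, 1.3] [0.05, 0.15, -0.03]
[0.2, 17.3, 1.3] [0.05, 0.15, -0.03]
[0.2, 17.3, 1.3] [0.05, 0.15, -0.03]
[0.2, 17.3, 1.3] [0.05, 0.15, -0.03]
```

View pics/w13.png

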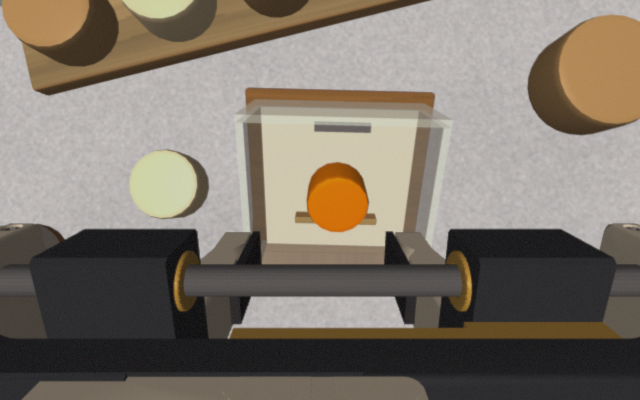

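The cheese is at (337,197), centred at tub (-3,-0.6) mm and resting against the bar. I'll line up first, then go in.

```bash
cat >> h.py <<'E'
G=TB+XL*-.003+YL*-.0006+NL*.029
E
sed -i 's/^/&/' h.py
```

Call:
move_arm --deltas '[{"dp":[1.5,8,9],"rotation":[0.3,1,-0.2]},{"dp":[0,8,0],"rotation":[0,0,0]},{"dp":[0,0,0],"rotation":[0,0,0]}]'

```text
t: 11.9
eef_pos: [0.6578, 0.0487, 0.1246]
ee_rot: [-1.572, 0.297, 2.867]
force: [0.4, 0.2, 0.4]
width: 0.0618
```

```bash
python3 - <<'E'
from h import *
R=RC(17)
plan(gp(G,R,.0),R,vmax=20)
E
```

```text
t 11.9 pos [0.6578 0.0487 0.1246] dist mm [  29.3   -6.2 -100.1] rot deg tool [ 0.03 -0.16 -0.01] rows 6 F [0.4 0.2 0.4] w 0.0618 q [ 0.48  0.23 -0.53  0.35 -0.63  0.55]
[0.1, 17.4, -0.3] [0.01, -0.03, -0.0]
[0.1, 17.4, -0.3] [0.01, -0.03, -0.0]
[0.1, 17.4, -0.3] [0.01, -0.03, -0.0]
[0.1, 17.4, -0.3] [0.01, -0.03, -0.0]
[0.1, 17.4, -0.3] [0.01, -0.03, -0.0]
```

Call:
move_arm --deltas '[{"dp":[0,15,-0.5],"rotation":[0,0,0]},{"dp":[0,17,-0.5],"rotation":[0,0,0]},{"dp":[0,15,-0.5],"rotation":[0,0,0]},{"dp":[0,8,0],"rotation":[0,0,0]}]'

```text
t: 12.23
eef_pos: [0.6748, 0.0417, 0.074]
ee_rot: [-1.577, 0.301, 2.858]
force: [-0.1, -0.6, -0.1]
width: 0.062
```

```bash
python3 - <<'E'
from h import *
from station import arm
R=RC(17)
plan(gp(G,R,.0),R,vmax=10)
s=arm.get_state()
f=arm.grab_frame('wrist');cv2.imwrite('pics/w14.png',f['pixels'][:,:,::-1])
E
```

```text
t 12.23 pos [0.6748 0.0417 0.074 ] dist mm [ 12.3   0.8 -49.5] rot deg tool [ 0.16 -0.64 -0.26] rows 6 F [-0.1 -0.6 -0.1] w 0.062 q [ 0.45  0.3  -0.58  0.42 -0.49  0.49]
[0.6, 8.5, -0.6] [0.03, -0.11, -0.04]
[0.6, 8.5, -0.7] [0.03, -0.11, -0.04]
[0.6, 8.5, -0.7] [0.03, -0.11, -0.04]
[0.6, 8.5, -0.7] [0.03, -0.11, -0.04]
[0.6, 8.5, -0.7] [0.03, -0.11, -0.04]
```

View pics/w14.png

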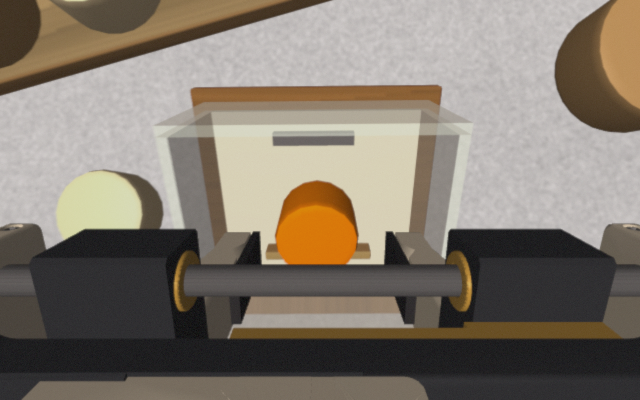

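Call:
move_arm --deltas '[{"dp":[3,3,-4],"rotation":[0.1,-0.5,-0.2]},{"dp":[0.5,8,0],"rotation":[0,0,0]},{"dp":[0,8,0],"rotation":[0,0,0]}]'

```text
t: 12.53
eef_pos: [0.6786, 0.0436, 0.0552]
ee_rot: [-1.573, 0.299, 2.865]
force: [0.6, -0.5, 0.0]
width: 0.0617
```

```bash
python3 - <<'E'
from h import *
from station import arm
R=RC(17)
plan(gp(G,R,.0),R,vmax=10)
s=arm.get_state()
f=arm.grab_frame('wrist');cv2.imwrite('pics/w15.png',f['pixels'][:,:,::-1])
E
```

```text
t 12.53 pos [0.6786 0.0436 0.0552] dist mm [  8.5  -1.1 -30.7] rot deg tool [ 0.04 -0.26 -0.12] rows 4 F [ 0.6 -0.5  0. ] w 0.0617 q [ 0.44  0.33 -0.6   0.46 -0.45  0.46]
[0.2, 8.0, -0.3] [0.01, -0.07, -0.03]
[0.2, 8.0, -0.3] [0.01, -0.07, -0.03]
[0.2, 8.0, -0.3] [0.01, -0.07, -0.03]
[0.2, 8.0, -0.3] [0.01, -0.07, -0.03]
```

View pics/w15.png

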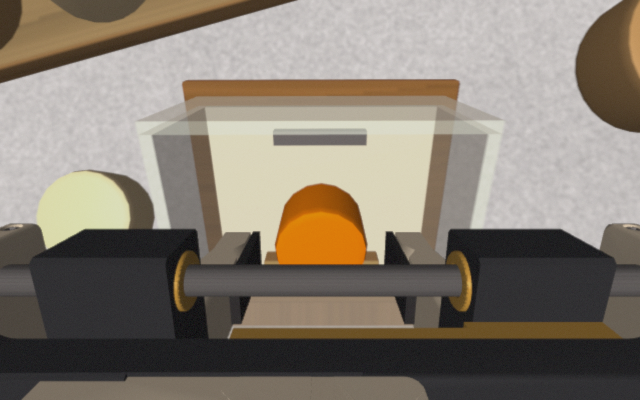

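The cheese is centred at 321 px, between the fingers at 260 and 387 px. Going in the rest of the way.

Call:
move_arm --deltas '[{"dp":[0.2,8,-0.3],"rotation":[0,-0.2,-0.1]},{"dp":[0.2,8,-0.3],"rotation":[0,0,0]},{"dp":[0.2,8,-0.3],"rotation":[0,0,0]}]'

```text
t: 12.83
eef_pos: [0.6861, 0.0433, 0.0305]
ee_rot: [-1.573, 0.298, 2.87]
force: [0.5, -0.1, -0.3]
width: 0.0617
```

```bash
python3 - <<'E'
from h import *
from station import arm
R=RC(17)
plan(gp(G,R,.0),R,vmax=10)
f=arm.grab_frame('wrist');cv2.imwrite('pics/w16.png',f['pixels'][:,:,::-1])
P=pts(f,f['mount'])*1000;H=hsv(f)
o=(H[...,0]<20)&(H[...,1]>150)&(H[...,2]>120);o[:,:250]=0;o[:,390:]=0;o[268:]=0
print(np.percentile(P[o],[1,50,99],axis=0).round(1).tolist())
E
```

```text
t 12.83 pos [0.6861 0.0433 0.0305] dist mm [ 1.  -0.8 -6. ] rot deg tool [ 0.11 -0.02 -0.06] rows 1 F [ 0.5 -0.1 -0.3] w 0.0617 q [ 0.42  0.37 -0.62  0.52 -0.39  0.41]
[0.7, 6.1, 0.5] [0.11, -0.02, -0.06]
[[-81.0, -108.8, -32.1], [-20.4, -48.2, -0.9], [-5.6, -21.7, 28.0]]
```

View pics/w16.png

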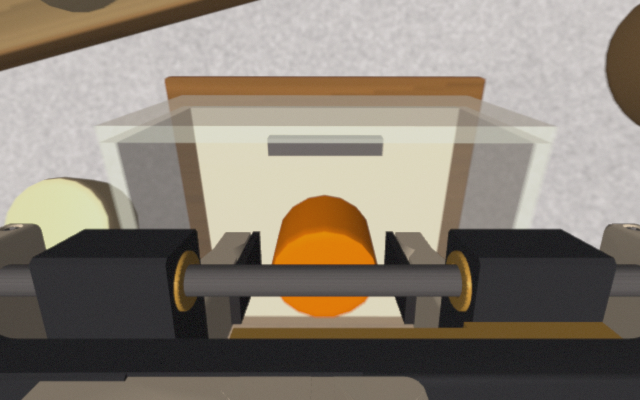

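Call:
move_arm --deltas '[{"dp":[0.5,5.5,0.5],"rotation":[0,0,0]},{"dp":[0,0,0],"rotation":[0,0,0]}]' --jaw 255 --squeeze 15

```text
t: 13.05
eef_pos: [0.6859, 0.0416, 0.0212]
ee_rot: [-1.57, 0.294, 2.87]
force: [-0.4, -0.6, 0.8]
width: 0.0539
```

Call:
move_arm --deltas '[{"dp":[0,0,0],"rotation":[0,0,0]},{"dp":[0,0,0],"rotation":[0,0,0]}]'

```text
t: 13.22
eef_pos: [0.686, 0.0414, 0.0209]
ee_rot: [-1.57, 0.294, 2.87]
force: [-1.2, 0.8, 1.4]
width: 0.048
```

```bash
python3 - <<'E'
from h import *
from station import arm
R=RC(17)
plan(gp(G,R,.0),R,vmax=10)
f=arm.grab_frame('wrist');cv2.imwrite('pics/w17.png',f['pixels'][:,:,::-1])
E
```

```text
t 13.22 pos [0.686  0.0414 0.0209] dist mm [1.1 1.1 3.6] rot deg tool [-0.06  0.01  0.14] rows 1 F [-1.2  0.8  1.4] w 0.048 q [ 0.42  0.39 -0.64  0.54 -0.37  0.39]
[-1.8, -3.2, -1.3] [-0.06, 0.01, 0.14]
```

View pics/w17.png

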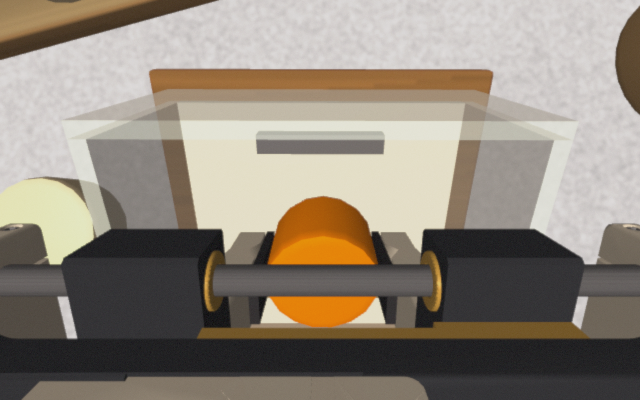

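The jaws stopped at 48.0 mm, so the cheese is gripped. Lifting square to the tub floor.

Call:
move_arm --deltas '[{"dp":[0.5,-5,0],"rotation":[0,0,0]},{"dp":[1.5,-10,0],"rotation":[0,0,0]},{"dp":[2,-15,0],"rotation":[0,0,0]},{"dp":[3,-20,0],"rotation":[0,0,0]},{"dp":[4,-28,0],"rotation":[0,0,0]}]'

```text
t: 13.68
eef_pos: [0.6505, 0.049, 0.0901]
ee_rot: [-1.565, 0.286, 2.87]
force: [1.0, -0.1, -0.0]
width: 0.0474
```

Call:
move_arm --deltas '[{"dp":[4,-30,0],"rotation":[0,0,0]},{"dp":[3,-25,0],"rotation":[0,0,0]}]'

```text
t: 13.85
eef_pos: [0.6267, 0.0557, 0.1429]
ee_rot: [-1.565, 0.284, 2.87]
force: [0.9, 0.1, -0.5]
width: 0.0477
```

```bash
python3 - <<'E'
from h import *
from station import arm
plan([.4702,.345,.12],RC(-8))
s=arm.get_state()
f=arm.grab_frame('wrist');cv2.imwrite('pics/w18.png',f['pixels'][:,:,::-1])
f=arm.grab_frame('scene');cv2.imwrite('pics/s18.png',f['pixels'][:,:,::-1]);np.savez('/tmp/s18.npz',p=s['eef_pos'],r=s['ee_rot'],**f)
f=arm.grab_frame('top');np.savez('/tmp/t18.npz',p=s['eef_pos'],r=s['ee_rot'],**f)
E
```

```text
t 13.85 pos [0.6267 0.0557 0.1429] dist mm [-156.5  289.3  -22.9] rot deg tool [ -0.33  -0.07 -24.26] rows 9 F [ 0.9  0.1 -0.5] w 0.0477 q [ 0.52  0.17 -0.54  0.33 -0.69  0.54]
[25.1, -4.8, -26.3] [-0.04, -0.01, -2.7]
[25.3, -3.6, -26.3] [-0.04, -0.01, -2.7]
[25.4, -2.4, -26.3] [-0.04, -0.01, -2.7]
[25.5, -1.2, -26.3] [-0.04, -0.01, -2.7]
[25.5, 0.0, -26.3] [-0.04, -0.01, -2.7]
```

View pics/s18.png

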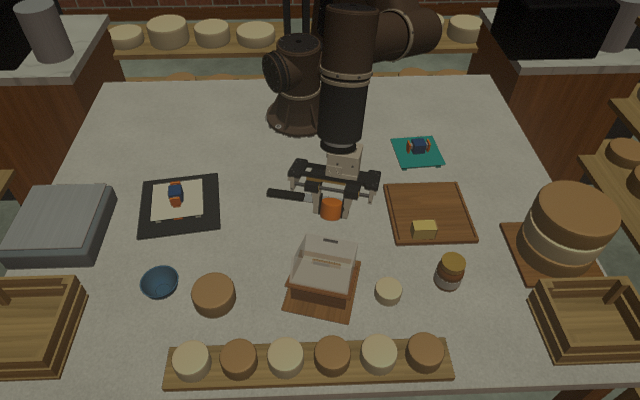

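Call:
move_arm --deltas '[{"dp":[25,-6,-26.5],"rotation":[0,0,-2.7]},{"dp":[25,-4,-26.5],"rotation":[0,0,-2.7]},{"dp":[25.5,-3,-26.5],"rotation":[0,0,-2.7]},{"dp":[25.5,-2,-26.5],"rotation":[0,0,-2.7]},{"dp":[25.5,0,-26.5],"rotation":[0,0,-2.7]}]'

```text
t: 14.42
eef_pos: [0.534, 0.2185, 0.1326]
ee_rot: [-1.567, 0.038, 2.863]
force: [1.1, -1.2, -0.0]
width: 0.0479
```

```bash
python3 - <<'E'
from h import *
plan([.4702,.345,.12],RC(-8))
E
```

```text
t 14.42 pos [0.534  0.2185 0.1326] dist mm [-63.8 126.5 -12.6] rot deg tool [ -0.22  -0.45 -10.17] rows 4 F [ 1.1 -1.2 -0. ] w 0.0479 q [ 0.75  0.23 -0.34  0.04 -0.99  0.52]
[24.1, 2.1, -26.0] [-0.05, -0.11, -2.54]
[24.0, 3.2, -26.1] [-0.05, -0.11, -2.54]
[23.8, 4.3, -26.1] [-0.05, -0.11, -2.54]
[23.5, 5.4, -26.2] [-0.05, -0.11, -2.54]
```

Call:
move_arm --deltas '[{"dp":[24,2,-26],"rotation":[0,-0.1,-2.5]},{"dp":[24,3,-26],"rotation":[0,-0.1,-2.5]},{"dp":[24,4,-26],"rotation":[0,-0.1,-2.5]},{"dp":[20,5,-22],"rotation":[0,-0.1,-2]},{"dp":[0,0,0],"rotation":[0,0,0]}]'

```text
t: 14.83
eef_pos: [0.4644, 0.3499, 0.1159]
ee_rot: [-1.563, -0.146, 2.871]
force: [0.9, -0.4, -0.8]
width: 0.0476
```

```bash
python3 - <<'E'
from h import *
from station import arm
plan([.4702,.345,.12],RC(-8))
s=arm.get_state()
for n in('wrist','scene','top'):
    f=arm.grab_frame(n);s2=s;s=arm.get_state();np.savez(f'/tmp/{n}19.npz',p=s2['eef_pos'],r=s2['ee_rot'],**f)
    cv2.imwrite(f'pics/{n}19.png',f['pixels'][:,:,::-1] if n!='scene' else cv2.resize(f['pixels'][120:260,340:500,::-1],None,fx=5,fy=4.2))
E
```

```text
t 14.83 pos [0.4644 0.3499 0.1159] dist mm [ 5.8 -4.9  4.1] rot deg tool [-0.43  0.08  0.35] rows 1 F [ 0.9 -0.4 -0.8] w 0.0476 q [ 0.88  0.34 -0.16 -0.14 -1.14  0.48]
[-6.2, -5.1, 3.2] [-0.43, 0.08, 0.35]
```

View pics/wrist19.png

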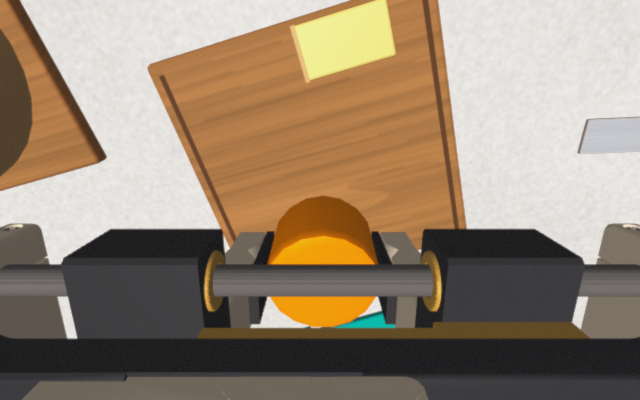

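View pics/scene19.png

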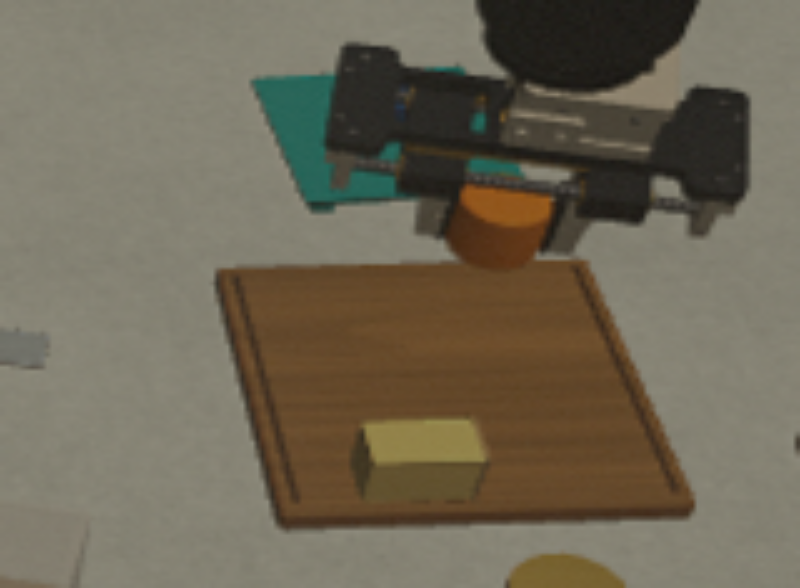

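View pics/top19.png

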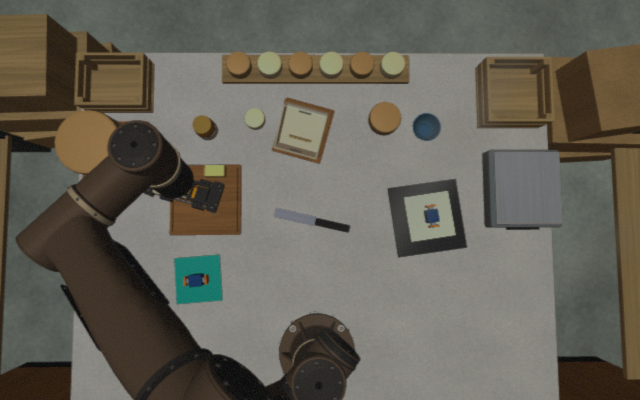

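```bash
python3 - <<'E'
from h import *
def T(f):
    t=np.eye(4);t[:3,:3]=Ro.from_euler('xyz',f['r']).as_matrix();t[:3,3]=f['p'];return t@f['mount']
f=load('wrist19');t=T(f);P=pts(f,t);H=hsv(f)
o=(H[...,0]<22)&(H[...,1]>180)&(H[...,2]>215);o[:,:262]=0;o[:,385:]=0;o[:238]=0;o[262:300]=0;o[318:]=0
c,n=plane(P[o]);print('cheese top wrist',o.sum(),c,n,'tool y',((P[o]-f['p'])@t[:3,:3]).mean(0)*0)
R=Ro.from_euler('xyz',f['r']).as_matrix(); L=(P[o]-f['p'])@R*1000;print(np.percentile(L,[2,50,98],axis=0).round(1).tolist())
b=(H[...,0]<20)&(H[...,1]>100)&(abs(P[...,2]-.018)<.006)&(P[...,0]>.3)&(P[...,0]<.62)&(P[...,1]<.47)&(P[...,1]>.2)
print('board wrist',cv2.minAreaRect((P[b][:,:2]*1000).astype(np.float32)))
for nm in('scene19','top19'):
    g=load(nm);Q=pts(g);H=hsv(g);Rg=Ro.from_euler('xyz',g['r']).as_matrix()
    w=np.linalg.norm(Q[...,:2]-g['p'][:2],axis=-1)<.06
    o=w&(H[...,0]<20)&(H[...,1]>150)&(Q[...,2]>.12)&(Q[...,2]<.25)
    if o.sum()>10: print(nm,'cheese',o.sum(),np.percentile(Q[o],[2,50,98],axis=0).round(4).tolist(), g['p'])
    b=(H[...,0]<20)&(H[...,1]>80)&(abs(Q[...,2]-.018)<.005)&(Q[...,0]>.3)&(Q[...,0]<.62)&(Q[...,1]<.5)&(Q[...,1]>.2)
    print('board',cv2.minAreaRect((Q[b][:,:2]*1000).astype(np.float32)))
for nm in('scene0','top0'):
    g=load(nm);Q=pts(g);H=hsv(g)
    b=(H[...,0]<20)&(H[...,1]>80)&(abs(Q[...,2]-.018)<.005)&(Q[...,0]>.3)&(Q[...,0]<.62)&(Q[...,1]<.5)&(Q[...,1]>.2)
    print(nm,'board',cv2.minAreaRect((Q[b][:,:2]*1000).astype(np.float32)))
E
```

```text
cheese top wrist 3341 [0.47652882 0.34783966 0.18113792] [0.01446958 0.00716379 0.99986965] tool y [-0.  0. -0.]
[[-20.7, -69.4, -18.4], [-11.8, -67.0, -0.9], [16.2, -63.1, 16.5]]
board wrist ((471.41583251953125, 346.7784729003906), (217.17771911621094, 218.1580047607422), 0.347152441740036)
scene19 cheese 335 [[0.4689, 0.3224, 0.1448], [0.4914, 0.3401, 0.1758], [0.5065, 0.3655, 0.2188]] [0.46489238 0.34817338 0.11583012]
board ((472.3612365722656, 345.84405517578125), (224.99720764160156, 220.2591094970703), 0.2037990391254425)
top19 cheese 33 [[0.4647, 0.3146, 0.1772], [0.479, 0.3326, 0.1823], [0.4931, 0.3402, 0.2487]] [0.46546717 0.34671767 0.11627028]
board ((470.45965576171875, 344.3411560058594), (218.40060424804688, 216.00982666015625), 89.88036346435547)
scene0 board ((472.5157470703125, 345.2022705078125), (224.965576171875, 220.31924438476562), 0.2566685378551483)
top0 board ((470.2927551269531, 345.0169372558594), (216.09640502929688, 219.3897705078125), 0.012168957851827145)
```

The cheese axis is within 1° of vertical. Its bottom is 25 mm above the reported TCP and its centre is about 8 mm ahead of it in x, so it is already over the middle of the board. Lowering.

```bash
python3 - <<'E'
from h import *
plan([.4628,.3473,.006],RC(-7.9),vmax=28)
E
```

```text
t 14.98 pos [0.4658 0.3459 0.1168] dist mm [  -3.     1.4 -110.8] rot deg tool [-0.47 -0.01  0.25] rows 4 F [ 0.   0.3 -1.1] w 0.0478 q [ 0.88  0.33 -0.17 -0.14 -1.14  0.48]
[-3.1, 27.5, -0.4] [-0.12, -0.0, 0.06]
[-3.1, 27.5, -0.3] [-0.12, -0.0, 0.06]
[-3.1, 27.5, -0.3] [-0.12, -0.0, 0.06]
[-3.0, 27.5, -0.2] [-0.12, -0.0, 0.06]
```

Call:
move_arm --deltas '[{"dp":[-2.5,18,-0.5],"rotation":[-0.3,0,0.2]},{"dp":[-3,27,-0.3],"rotation":[-0.1,0,0]},{"dp":[-3,27,-0.3],"rotation":[0,0,0]},{"dp":[-2,15,0],"rotation":[0,0,0]},{"dp":[0,0,0],"rotation":[0,0,0]}]'

```text
t: 15.4
eef_pos: [0.467, 0.3426, 0.0282]
ee_rot: [-1.573, -0.134, 2.867]
force: [0.0, -1.6, -0.4]
width: 0.0477
```

```bash
python3 - <<'E'
from h import *
plan([.4628,.3473,-.007],RC(-7.9),vmax=28)
E
```

```text
t 15.4 pos [0.467  0.3426 0.0282] dist mm [ -4.2   4.7 -35.2] rot deg tool [ 0.16 -0.2  -0.23] rows 2 F [ 0.  -1.6 -0.4] w 0.0477 q [ 0.88  0.42 -0.27 -0.15 -0.94  0.51]
[0.3, 17.8, -1.7] [0.08, -0.1, -0.11]
[0.3, 17.8, -1.7] [0.08, -0.1, -0.11]
```

Call:
move_arm --deltas '[{"dp":[1,12,-2],"rotation":[0.1,-0.1,-0.2]},{"dp":[0.5,9,-1.5],"rotation":[0,0,0]},{"dp":[0,4,0],"rotation":[0,0,0]},{"dp":[0,0,0],"rotation":[0,0,0]}]'

```text
t: 15.73
eef_pos: [0.4644, 0.3458, 0.0035]
ee_rot: [-1.572, -0.136, 2.866]
force: [-0.1, -0.2, -0.6]
width: 0.0482
```

```bash
python3 - <<'E'
from h import *
plan([.4628,.3473,-.007],RC(-7.9),vmax=28)
E
```

```text
t 15.73 pos [0.4644 0.3458 0.0035] dist mm [ -1.6   1.5 -10.5] rot deg tool [ 0.11 -0.21 -0.09] rows 1 F [-0.1 -0.2 -0.6] w 0.0482 q [ 0.88  0.45 -0.29 -0.16 -0.9   0.52]
[0.5, 10.7, -1.0] [0.11, -0.21, -0.09]
```

Call:
move_arm --deltas '[{"dp":[0.3,4,-0.7],"rotation":[0,0,0]},{"dp":[0,2,0],"rotation":[0,0,0]},{"dp":[0,1.5,0],"rotation":[0,0,0]}]'

```text
t: 15.98
eef_pos: [0.4644, 0.3479, -0.0027]
ee_rot: [-1.575, -0.134, 2.867]
force: [-0.4, 0.0, -0.7]
width: 0.0479
```

Call:
move_arm --deltas '[{"dp":[-0.2,1.5,0],"rotation":[0,0,0]}]'

```text
t: 16.07
eef_pos: [0.4645, 0.3482, -0.004]
ee_rot: [-1.576, -0.134, 2.868]
force: [0.2, -0.4, -0.7]
width: 0.0477
```

Call:
move_arm --deltas '[{"dp":[-0.2,1.5,0],"rotation":[0.2,0,-0.2]}]'

```text
t: 16.15
eef_pos: [0.4645, 0.3484, -0.0053]
ee_rot: [-1.573, -0.137, 2.868]
force: [-0.1, -0.6, -0.8]
width: 0.0478
```

Call:
move_arm --deltas '[{"dp":[-0.2,1.5,0],"rotation":[0,0,0]}]'

```text
t: 16.23
eef_pos: [0.4647, 0.3487, -0.0067]
ee_rot: [-1.573, -0.137, 2.868]
force: [0.4, -0.2, -0.5]
width: 0.0476
```

Call:
move_arm --deltas '[{"dp":[-0.2,1.2,0.3],"rotation":[0,0,0]}]'

```text
t: 16.32
eef_pos: [0.4649, 0.3486, -0.0078]
ee_rot: [-1.573, -0.137, 2.868]
force: [-1.2, 0.3, 10.9]
width: 0.0477
```

Call:
move_arm --deltas '[{"dp":[-0.2,1.2,0.3],"rotation":[0,0,0]}]'

```text
t: 16.4
eef_pos: [0.465, 0.3486, -0.008]
ee_rot: [-1.574, -0.137, 2.869]
force: [-5.6, -1.6, 16.9]
width: 0.0477
```

The cheese is on the board, with 17 N of contact. I'll ease off and open.

Call:
move_arm --deltas '[{"dp":[0,-0.4,0],"rotation":[0,0,0]}]'

```text
t: 16.48
eef_pos: [0.4651, 0.3487, -0.0071]
ee_rot: [-1.574, -0.137, 2.869]
force: [0.4, -1.2, -0.8]
width: 0.0475
```

Call:
move_arm --deltas '[{"dp":[0,0,0],"rotation":[0,0,0]},{"dp":[0,0,0],"rotation":[0,0,0]},{"dp":[0,0,0],"rotation":[0,0,0]},{"dp":[0,0,0],"rotation":[0,0,0]}]' --jaw 60

```text
t: 16.82
eef_pos: [0.4655, 0.349, -0.0068]
ee_rot: [-1.575, -0.136, 2.869]
force: [1.2, 0.3, -0.1]
width: 0.0654
```

```bash
python3 - <<'E'
from h import *
from station import arm
s=arm.get_state();print(s['width'],s['force'],s['eef_pos'])
f=arm.grab_frame('wrist');cv2.imwrite('pics/w20.png',f['pixels'][:,:,::-1])
E
```

```text
0.06543481583291796 [ 1.23303845  0.30935908 -0.12262298] [ 0.46551156  0.34900488 -0.0068151 ]
```

View pics/w20.png

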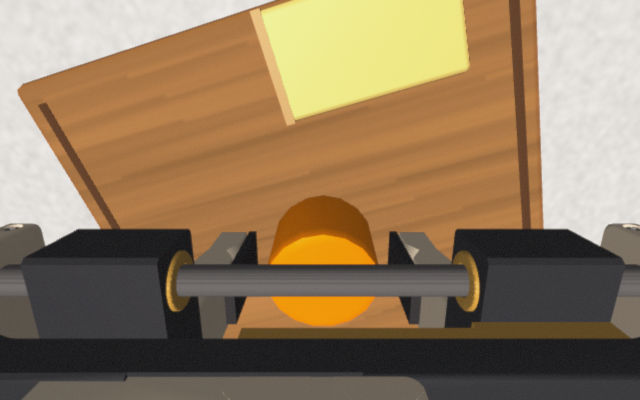

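The fingers are clear on both sides of the cheese (270–378 px). Going straight up.

Call:
move_arm --deltas '[{"dp":[0.5,-4,0],"rotation":[0,0,0]},{"dp":[1.5,-12,0],"rotation":[0,0,0]},{"dp":[3,-20,0],"rotation":[0,0,0]},{"dp":[4,-30,0],"rotation":[0,0,0]},{"dp":[5,-38,0],"rotation":[0,0,0]}]'

```text
t: 17.28
eef_pos: [0.4614, 0.3441, 0.0951]
ee_rot: [-1.56, -0.144, 2.866]
force: [1.4, 1.2, 0.4]
width: 0.0666
```

Call:
move_arm --deltas '[{"dp":[5,-38,0],"rotation":[0,0,0]},{"dp":[5,-38,0],"rotation":[0,0,0]},{"dp":[0,0,0],"rotation":[0,0,0]}]'

```text
t: 17.53
eef_pos: [0.4655, 0.3454, 0.1858]
ee_rot: [-1.568, -0.137, 2.868]
force: [1.4, 0.8, 1.0]
width: 0.0673
```

```bash
python3 - <<'E'
from h import *
from station import arm
s=arm.get_state();print(s['t'],s['eef_pos'],s['force'])
f=arm.grab_frame('wrist');cv2.imwrite('pics/w21.png',f['pixels'][:,:,::-1])
t=np.eye(4);t[:3,:3]=Ro.from_euler('xyz',s['ee_rot']).as_matrix();t[:3,3]=s['eef_pos'];t=t@f['mount']
g=arm.grab_frame('scene');cv2.imwrite('pics/s21.png',g['pixels'][:,:,::-1])
for F,Tm in((f,t),(g,g['cam_to_world'])):
    P=pts(F,Tm);H=hsv(F)
    o=(H[...,0]<20)&(H[...,1]>150)&(abs(P[...,2]-.058)<.006)&(np.linalg.norm(P[...,:2]-[.471,.3455],axis=-1)<.05)
    print(o.sum(),P[o].mean(0) if o.sum() else '',cv2.minEnclosingCircle((P[o][:,:2]*1000).astype(np.float32)),plane(P[o])[1])
E
```

```text
17.5333 [0.46547459 0.34544587 0.18581695] [1.38937302 0.80389802 1.00267753]
1816 [0.47423132 0.34586287 0.0572612 ] ((473.9999694824219, 346.8074035644531), 23.763347625732422) [0.001839   0.0013114  0.99999745]
188 [0.47789534 0.34442899 0.05725989] ((474.62432861328125, 343.1139831542969), 25.66722869873047) [0.02815809 0.01935879 0.99941601]
```

View pics/s21.png

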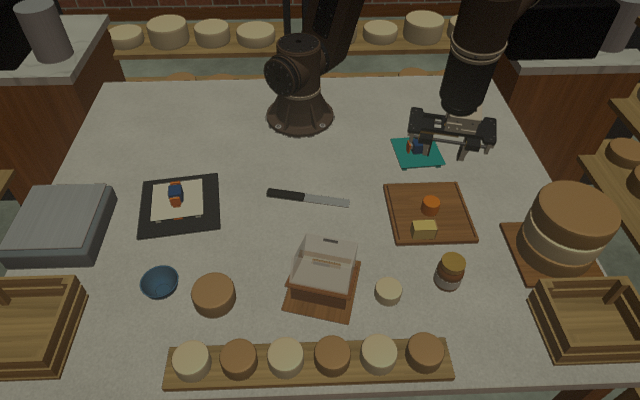

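The scene view shows the cheese upright on the board at (431,205) and the lid on the slate at (177,199). The bystanders look where they were. Handing in.

```bash
python3 -c "
from station import arm
print(arm.job_done(), arm.get_state()['t'])"
```

```text
the job is handed in; nothing more can be done
the job is handed in; nothing more can be done
```

The lid is off the keeper and lying flat, grip up, on the slate. The small orange cheese is standing upright on the wooden board. I handed the job in at about 17.6 s; no verdict is reported.

**Last checks**
- **Lid:** it is level and about 4 mm from the slate's centre. Contact when setting it down was 24 N.
- **Cheese:** it is about 3 mm from the board's centre, and contact on setting down was 17 N. The wrist view shows it upright. The scene view gave about 2° of lean, from only 188 pixels, so I trust the wrist view.
- **Other things:** the bystanders and the turquoise lid look where they were in the last scene picture, but I did not measure them. The gripper was open and clear of everything.

**What failed or disagreed**
- **Tool position:** the real fingertips sit about 34 mm behind the reported TCP, seen in both the wrist and scene views. My first pinch therefore closed just above the grip block, touching nothing. I allowed for the offset after that.
- **Tool tilt for the cheese:** tilting the tool the full 25° inside the tub would have passed the joint-4 limit, so I gripped the cheese with the tool at 17°.

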